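# Mix a culture bottle and leave its cap a quarter turn loose

## Robot

A 6-joint arm with a two-finger parallel gripper is mounted at the origin on a cart in front of the work surface, level with it; the furniture and walls round the work are solid. World frame = base frame: x ahead of the robot, y to its left, z up, the work surface at z = 0. Lengths are in m, angles in degrees, forces in N, time in s.
With the tool pointing down it reaches from about 0.4 to 0.825 m from the base axis. Payload 7 kg.
Tool frame: the origin (TCP) lies between the finger pads; the fingertips stand 11 mm ahead of it and the grasp point (between the pads) lies 8 mm behind it (r.tcp_to_tips is the distance from the TCP to the fingertips, in m); x points along the fingers, y is the direction in which the jaws open and shut, and the axes are right-handed (so a half turn about x gives the same grasp; the last joint's range is limited). The gripper opens to 88 mm and grips with 3 to 60 N. Pads are 19 mm wide; open, the fingers measure 130 mm over their backs; the gripper's body (78 mm by 193 mm) begins 47 mm behind the grasp point.
Start: joints at [92.596, 20.546, 0.682, 0, -70.136, -16.507], TCP at [0.162, 0.655, 0.238] pointing down, gripper open.
Joint ranges: [-176.03, 176.03], [-82.01, 121.73], [-58.28, 71.71], [-173.87, 95.51], [-174.79, -0.11], [-173.66, 173.66]. Speed limits (degrees/s): [136.94, 136.94, 172.46, 180, 180, 180].

## Interface

Orientations are given as [roll, pitch, yaw] about the fixed x, y, z axes, in that order (R = Rz(yaw) Ry(pitch) Rx(roll)).
In Python, from plant import r gives the robot as it stands.
- The arm moves only by the tool arm_command, never from a script. Its argument "plan" is a list of rows, each an object of numbers: "dx", "dy", "dz": the shift along the tool's x, y, z each as a share of 0.02 m, from -1 to 1; "wx", "wy", "wz": the turn, a rotation vector about the tool's x, y, z each as a share of 0.08 rad, from -1 to 1. In form: [{"dx": .., "dy": .., "dz": .., "wx": .., "wy": .., "wz": ..}, ...]. A call has 1 to 20 rows; each row shifts and turns the pose as measured when the row begins, along the tool's axes as they then stand; what a row does not reach is not made up. A row lasts 1/12 s, in which the tool goes at most 41.7 mm and 7.16 degrees, less where a joint would pass 70% of its speed; a pose out of reach is approached as far as the arm can. A call with a number of a shift or a turn outside -1 to 1 is refused whole. A call with a gripper value outside its range is refused whole. "fingers" is the closure, from -1 (fully open) to 1 (shut), so that 0 is half open, set as the call begins (left out, the last holds). The fingers move at their own pace and stop on an object; "force" is the grip in N (left out, the last holds). Time passes only in rows, so rows that do not move let the fingers close. It gives the time, the measured TCP pose, the force and the opening at its end, in the units of the state.
- r.get_state(): the state, without advancing time (a new reading comes with each control period).
- r.capture(name): name is "scene" or "top"; returns (picture, depth): 480x640x3 uint8, red, green, blue; 480x640 float32, m along the optical axis (not along the pixel's ray), 0 where there is no reading.
- r.camera_model(name): a dict with "vertical_fov" (degrees; the focal length in pixels is half the picture's height over the tangent of half this angle, whatever the lens; pixels are square), "cx", "cy" (the principal point, pixels), "R" (3x3) and "t" (3): a world point X has camera coordinates R X + t. Camera axes: x right, y down, z forward; pixel columns grow to the right and rows downward; lengths in m; the calibration is good to about 2 mm. A picture is of the moment at which its call begins. camera_model takes no time and is no camera call.
- r.close_job(): hands the job in, once; it reports no verdict.
Trained networks look in the newest picture that a camera, given by its name, has taken for a name from the list of things; names that differ only in an ending like _2 or _b are one class to them, and where a whole thing is asked for, a point or a joint stands for the part that bears it (a point fixed in the world has none). Each returns a list of dicts, best first, with "score" (0 to 1); they miss things now and then, are a little off and sometimes report something else, mostly with a low value. They report only what shows in the picture. A call takes as long as a camera call. They do not tell look-alikes from the thing itself.
- r.cut_out(camera, query): "mask" (480x640 bool, what is visible of it) and "bbox" ([left, top, width, height] in pixels, round what is visible of it).
- r.spot_point(camera, query): "centre" ([column, row] in pixels: a listed point, or the origin of a listed thing).
The state is a dict: "time_s": time; "joints": joint angles; "qd": joint speeds; "joint_torque": joint torques, N m; "tcp_pos": TCP position; "eef_rot": TCP orientation; "contact_force": force on the tool from outside, world axes, zero at the start; "moment": the same for the moment, N m; "gripper_width": finger opening in m.
Only numpy, scipy, OpenCV 4.12 (cv2) and the standard library are available. Lean on these libraries where they do the work, as an engineer would, in place of code of your own. Each camera call takes 0.05 s, during which the arm holds its last target.

## Task

Pick up the square amber culture bottle, stand it in the square nest of the touch mixer and, still holding it, press it down until the sprung nest is fully depressed, for about a second, then let the nest come up again. With the bottle standing in the nest, screw its blue cap clockwise until it bottoms out, then back it off a quarter turn so that the culture can breathe. Finish while still gripping the cap at that setting, not pushing the nest down, and do not disturb the bottles and dish standing nearby.

Things in the scene. Friction and masses are not known exactly. Their poses are not given: they have to be found in the camera images.
- bottle: Loose square amber bottle, upright, about 0.25 kg with cap: body 46 x 46 mm with flat sides up to 52 mm, shoulder to 60 mm, height 87 mm with cap home. Origin: centre of the underside; z up, x, y square to the sides. Grip two sides from above with the cap between the fingers (38 mm above the base is good) or grip the cap. Standing in the nest it can turn only about 4 degrees either way.
- cap: Blue ribbed screw cap on the bottle, 37 mm diameter, 26 mm tall; it never comes off. Origin on its axis at its lower rim, 61 mm above the bottle's base when home; z up; x along the white index mark on its top. Just below the rim the shoulder begins, 32 mm wide, sloping out to 46 mm at 9 mm below the rim, so grip the upper part of the cap from above.
- cap_turn (a joint): Turn of the cap on the bottle, rad: 0 = bottomed out (hard stop), growing as it is unscrewed, counter-clockwise seen from above (right-hand thread). It rises 4 mm per full turn, starts between 1.4 and 2.4, stays where left and takes about 0.06 N m to turn. pi/2 = backed off a quarter turn.
- mixer: Touch mixer fixed to the table: grey housing 130 (x) x 150 (y) mm, 45 mm high, white top, black control panel on its -x side. Origin at the centre of its underside, z up. The black square nest sits at the centre of its top, walls square to the mixer's x and y.
- nest (a point): Centre of the floor of the square nest on the mixer's head, 60 mm above the table when up; moves with the head. x, y square to the nest's walls, z up. Inside 49.5 x 49.5 mm; walls reach about 14 mm above the floor including a flared lead-in that opens to about 56 mm; about 64 mm wide outside.
- mixer_head (a joint): How far the nest is pressed down, in m: 0 = up, 0.008 = fully depressed (hard stop). The spring keeps it up under the bottle's weight alone; the standing bottle needs about 9 N more downward push to go fully down, and it comes up again when released.
- flask: Bystander: small white-capped square clear plastic flask, 50 x 43 x 87 mm, origin at the centre of its underside. Leave it alone.
- vial: Bystander: small brown vial with a white cap, 25 mm diameter, 59 mm tall, origin at the centre of its underside. Leave it alone.
- petri: Bystander: flat round dish, 64 mm diameter, 14 mm tall, origin at the centre of its underside. Leave it alone.
Things that resemble listed ones, but are neither listed nor needed, are in the scene too. Leave any green or yellow look-alike of the bottle alone.

How it is judged:
By the outcome, as a careful person would: the job done as asked, in the order asked, and still so for the second after the job is handed in, while the arm keeps its last pose, push and grip.
It also fails if it takes over 67 s, if anything falls off the work surface, if the arm or the gripper's body presses on something with over 40 N, if the wrist force passes 120 N, or if a joint passes its speed limit or range.

## Working session

There is one attempt and no reset: what is moved stays moved. The work goes in short steps, Python scripts to look and compute and a tool call to move; the robot and the scene stay as the last step left them, time stands still between calls to the robot, and variables do not carry over. Pictures are saved under pics/ and viewed, and the job is handed in when it is done.

Besides the shell and the picture viewer there is one more tool, called after "Emit:" as name(argument=value, ...) on one line, values as JSON. arm_command: Moves the arm, as the interface text tells. Shift numbers are shares of 0.02 m and turn numbers shares of 0.08 rad, none past 1 either way. Its arguments: {"type":"object","properties":{"plan":{"type":"array","items":{"type":"object","properties":{"dx":{"type":"number"},"dy":{"type":"number"},"dz":{"type":"number"},"wx":{"type":"number"},"wy":{"type":"number"},"wz":{"type":"number"}}}},"fingers":{"type":"number"},"force":{"type":"number"}},"required":["plan"]}

```bash
ls; mkdir -p pics; cat > h.py <<'E'
import numpy as np, cv2
from plant import r
def save(n,im): cv2.imwrite('pics/'+n,im[:,:,::-1])
def cam(n):
    m=r.camera_model(n); f=240/np.tan(np.radians(m['vertical_fov'])/2)
    return f,m['cx'],m['cy'],np.array(m['R']),np.array(m['t'])
def unproj(n,uv,d):
    f,cx,cy,R,t=cam(n); uv=np.atleast_2d(uv).astype(float); d=np.atleast_1d(d)
    P=np.c_[(uv[:,0]-cx)/f*d,(uv[:,1]-cy)/f*d,d]
    return (P-t)@R
def ray(n,uv,z):
    f,cx,cy,R,t=cam(n); o=-R.T@t; v=R.T@np.array([(uv[0]-cx)/f,(uv[1]-cy)/f,1])
    return o+v*(z-o[2])/v[2]
def proj(n,X):
    f,cx,cy,R,t=cam(n); p=R@np.array(X)+t
    return [cx+f*p[0]/p[2],cy+f*p[1]/p[2]]
E
python3 - <<'E'
from h import *
for n in ['scene','top']:
    im,d=r.capture(n); save(n+'0.png',im); np.save(n+'0.npy',d); cv2.imwrite(n+'0raw.png',im)
    m=r.camera_model(n); print(n,m)
    for q in ['bottle','cap','mixer','flask','vial','petri']:
        for o in r.cut_out(n,q): print(n,q,round(o['score'],2),o['bbox'])
s=r.get_state(); print(s)
E
```

```text
pics
scene {'vertical_fov': 46.8576316541494, 'cx': 317.03238957733976, 'cy': 240.54507298267606, 'R': array([[-0.64944189, -0.76018048,  0.01873154],
       [-0.38007245,  0.30317304, -0.87385985],
       [ 0.6586123 , -0.57464053, -0.48581693]]), 't': array([0.34961688, 0.31707297, 0.49203264])}
scene bottle 0.89 [342.0, 200.3, 30.0, 52.0]
scene bottle 0.63 [417.1, 199.4, 27.2, 51.0]
scene bottle 0.61 [388.2, 216.8, 31.2, 54.6]
scene cap 0.88 [346.8, 201.9, 20.1, 18.6]
scene cap 0.76 [420.2, 200.4, 22.5, 21.6]
scene cap 0.63 [395.6, 220.2, 20.7, 22.3]
scene mixer 0.78 [183.2, 283.1, 132.7, 101.8]
scene flask 0.76 [362.5, 179.5, 24.5, 46.3]
scene vial 0.65 [294.9, 222.3, 13.2, 33.8]
scene petri 0.75 [176.2, 269.5, 42.6, 21.1]
top {'vertical_fov': 49.14167727776915, 'cx': 327.584406448297, 'cy': 237.54768917095754, 'R': array([[-0.01137751, -0.99985127,  0.01296092],
       [-0.99018826,  0.00946028, -0.13941922],
       [ 0.13927587, -0.01442   , -0.99014862]]), 't': array([-0.07235159,  0.62003562,  1.02749001])}
top bottle 0.85 [370.4, 204.1, 31.4, 32.5]
top bottle 0.82 [420.7, 24
[... 342 characters left out ...]
8.0]
top petri 0.91 [230.2, 173.3, 31.9, 28.3]
{'time_s': 0.7, 'joints': array([ 9.25946473e+01,  2.05446344e+01,  6.81796567e-01, -7.76450740e-06,
       -7.01381145e+01, -1.65066179e+01]), 'qd': array([ 0.05288078,  0.00195457,  0.01888449, -0.05760747,  0.02987507,
       -0.03924773]), 'joint_torque': array([-2.39254659e-04, -5.82157373e+01,  2.93250525e+01,  7.00108230e+00,
        1.26210411e-02, -2.59321627e-05]), 'tcp_pos': array([0.16230763, 0.65515667, 0.23757948]), 'eef_rot': array([106.06723965,  89.99904772, -87.8447336 ]), 'contact_force': array([0.3276092 , 0.54813058, 0.97392591]), 'moment': array([ 0.00808639,  0.00939475, -0.02379537]), 'gripper_width': 0.08750686820881366}
```

```bash
python3 - <<'E'
import cv2
a=cv2.imread('pics/scene0.png');b=cv2.imread('pics/top0.png')
cv2.imwrite('pics/s1.png',cv2.resize(a[170:400,160:460],None,fx=2.6,fy=2.6,interpolation=3))
cv2.imwrite('pics/t1.png',cv2.resize(b[150:330,170:470],None,fx=2.6,fy=2.6,interpolation=3))
E
```

```text
(no output)
```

View pics/scene0.png

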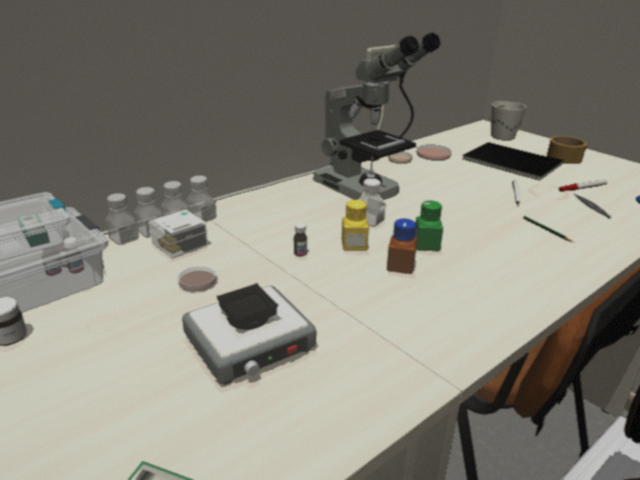

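View pics/s1.png

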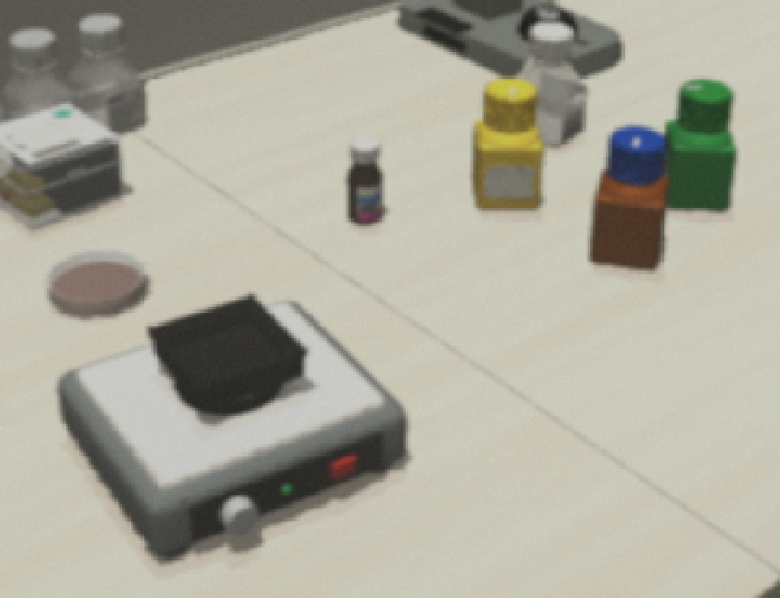

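View pics/t1.png

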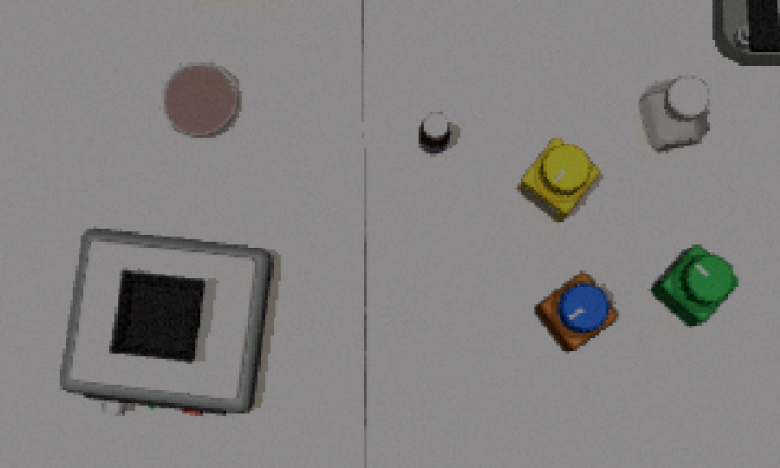

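View pics/top0.png

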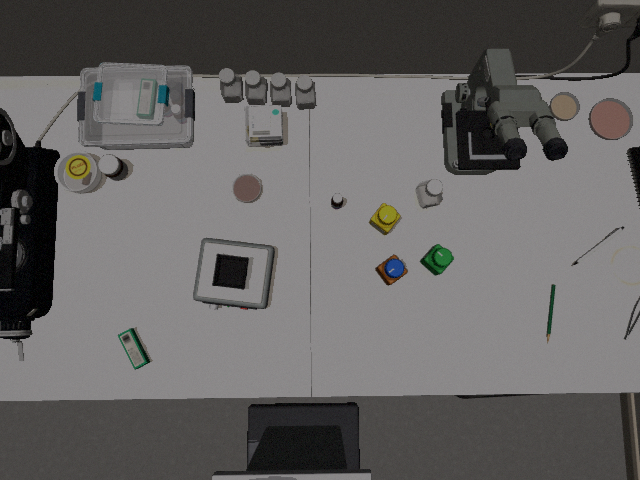

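Three bottles look alike. Yellow is at top px (385,219), green at (438,259) and amber with a blue cap at (390,269), which is scene px (402,245). The amber one fits the description, and the enlarged crops confirm its amber body and blue cap with a white mark. Next I'll measure it.

```bash
python3 - <<'E'
from h import *
for n in ['top','scene']:
    im=cv2.imread(n+'0raw.png'); d=np.load(n+'0.npy')  # im is RGB
    R_,G_,B_=[im[:,:,i].astype(int) for i in range(3)]
    H=np.indices(d.shape)
    def pts(mask):
        v,u=np.nonzero(mask&(d>0)); return unproj(n,np.c_[u,v],d[v,u])
    box=np.zeros(d.shape,bool)
    if n=='top': box[240:300,365:415]=1
    else: box[205:280,380:420]=1
    blue=box&(B_>R_*1.6)&(B_>60)
    amb=box&(R_>B_*1.8)&(R_>50)&(R_>G_*1.4)
    P=pts(blue); print(n,'blue',len(P),np.percentile(P[:,2],[5,50,95]).round(4))
    top=P[P[:,2]>np.percentile(P[:,2],95)-0.008]; (c,rad)=cv2.minEnclosingCircle(top[:,:2].astype(np.float32)); print(' captop',top.mean(0).round(4),c,rad)
    Q=pts(amb); print(' amber',len(Q),np.percentile(Q[:,2],[1,50,99]).round(4))
    print('  rect',cv2.minAreaRect(Q[:,:2].astype(np.float32)), cv2.minAreaRect(np.r_[Q,P][:,:2].astype(np.float32)))
    # nest
    box[:]=0
    if n=='top': box[245:305,195:275]=1
    else: box[275:345,205:295]=1
    blk=box&(im.max(2)<60)
    N=pts(box); 
    h=N[(N[:,2]>0.063)]; print(' nest z',len(h),np.percentile(h[:,2],[5,50,95]).round(4),'rect',cv2.minAreaRect(h[:,:2].astype(np.float32)))
    for o in r.spot_point(n,'nest')+[]: print(' spot nest',o['score'],o['centre'],ray(n,o['centre'],.06))
    for o in r.spot_point(n,'cap'): print(' spot cap',o['score'],o['centre'],ray(n,o['centre'],.063))
    for o in r.spot_point(n,'bottle'): print(' spot bottle',o['score'],o['centre'],ray(n,o['centre'],.0))
    for q in ['flask','vial','petri','mixer']:
        for o in r.spot_point(n,q)[:1]: print(' ',q,ray(n,o['centre'],0))
print(proj('top',[0,0,0]),proj('top',[.162,.655,.3]))
E
```

```text
top blue 259 [0.085  0.0884 0.0917]
 captop [ 0.5531 -0.2075  0.0885] (0.5526765584945679, -0.20721586048603058) 0.01815871335566044
 amber 181 [0.0476 0.0534 0.0598]
  rect ((0.552973210811615, -0.2077764868736267), (0.04450169950723648, 0.04476610943675041), 35.58742141723633) ((0.5560551881790161, -0.21208328008651733), (0.04450169950723648, 0.05535801872611046), 35.58742141723633)
 nest z 457 [0.0634 0.0717 0.0761] rect ((0.5506334900856018, 0.11414685100317001), (0.06338939070701599, 0.062371931970119476), 82.57774353027344)
 spot nest 0.64 [230.6, 268.9] [0.55586483 0.11498261 0.06      ]
 spot cap 0.74 [389.2, 270.8] [ 0.54857747 -0.20040148  0.063     ]
 spot cap 0.54 [387.3, 214.1] [ 0.66323637 -0.19974115  0.063     ]
 spot cap 0.53 [439.8, 258.5] [ 0.57212723 -0.30237782  0.063     ]
 spot bottle 0.97 [433.8, 263.2] [ 0.56844382 -0.30368272  0.        ]
 spot bottle 0.65 [391.1, 269.9] [ 0.55518716 -0.21275645  0.        ]
 spot bottle 0.62 [386.8, 219.1] [ 0.66406221 -0.20661929  0.        ]
  flask [ 0.71945494 -0.30123838  0.        ]
  vial [ 0.70117281 -0.10205549  0.
[... 658 characters left out ...]
 [0.5517483  0.11584579 0.06      ]
 spot cap 0.85 [405.0, 236.0] [ 0.54791031 -0.20278352  0.063     ]
 spot cap 0.84 [431.4, 218.0] [ 0.56371185 -0.29188721  0.063     ]
 spot bottle 0.92 [398.0, 267.4] [ 0.55226505 -0.1984005   0.        ]
 spot bottle 0.9 [356.5, 247.0] [ 0.6497205  -0.19172635  0.        ]
 spot bottle 0.77 [427.3, 246.2] [ 5.68795608e-01 -2.97827317e-01  1.11022302e-16]
  flask [ 0.71592365 -0.29653324  0.        ]
  vial [ 0.69901165 -0.09369485  0.        ]
  petri [0.72349428 0.10393542 0.        ]
  mixer [0.54698391 0.11840433 0.        ]
[np.float64(290.62233905494895), np.float64(554.3036676841464)] [np.float64(-184.36992966138246), np.float64(536.863459646803)]
```

```bash
cat >> h.py <<'E'
from scipy.spatial.transform import Rotation as Ro
def st():
    s=r.get_state(); R=Ro.from_euler('xyz',s['eef_rot'],degrees=True).as_matrix(); return s,R
def yaw(R): return np.degrees(np.arctan2(R[1,1],R[0,1]))
def rep(target=None,yawt=None):
    s,R=st(); print('t',round(s['time_s'],2),'tcp',s['tcp_pos'].round(4),'jawyaw',round(yaw(R),2),'toolx',R[:,0].round(4),'w',round(s['gripper_width'],4),'F',s['contact_force'].round(2),'M',s['moment'].round(3),'j',s['joints'].round(1))
    if target is not None:
        d=R.T@(np.array(target)-s['tcp_pos']); print(' shift tool mm',(d*1000).round(1),'shares',(d/.02).round(2))
    if yawt is not None:
        e=(yawt-yaw(R)+90)%180-90; print(' turn world z deg',round(e,2),' wx shares',round(-np.radians(e)/.08,2))
E
python3 - <<'E'
from h import *
rep([.552,-.205,.2],35.6)
E
```

```text
t 1.4 tcp [0.1623 0.6552 0.2376] jawyaw -103.91 toolx [-0.  0. -1.] w 0.0877 F [-0.36 -0.58  0.16] M [-0.024 -0.046  0.001] j [ 92.6  20.5   0.7  -0.  -70.1 -16.5]
 shift tool mm [  37.5  741.3 -585.1] shares [  1.88  37.06 -29.25]
 turn world z deg -40.49  wx shares 8.83
```

Emit:
arm_command(plan=[{"dy": 1, "dz": -0.7}, {"dy": 1, "dz": -0.7}, {"dy": 1, "dz": -0.7}, {"dy": 1, "dz": -0.7}, {"dy": 1, "dz": -0.7}, {"dy": 1, "dz": -0.7}, {"dy": 1, "dz": -0.7}, {"dy": 1, "dz": -0.7}, {"dy": 1, "dz": -0.7}, {"dy": 1, "dz": -0.7}, {"dy": 1, "dz": -0.7}, {"dy": 1, "dz": -0.7}, {"dy": 1, "dz": -0.7}, {"dy": 1, "dz": -0.7}, {"dy": 1, "dz": -0.7}, {"dy": 1, "dz": -0.7}, {"dy": 1, "dz": -0.7}, {"dy": 1, "dz": -0.7}, {"dy": 1, "dz": -0.7}, {"dy": 1, "dz": -0.7}], fingers=-1, force=40)

```text
schema error: expected keys dx, dy, dz, wx, wy, wz
```

```bash
python3 - <<'E'
from h import *
rep([.552,-.205,.2],35.6)
E
```

```text
t 1.4 tcp [0.1623 0.6552 0.2376] jawyaw -103.91 toolx [-0.  0. -1.] w 0.0877 F [-0.36 -0.58  0.16] M [-0.024 -0.046  0.001] j [ 92.6  20.5   0.7  -0.  -70.1 -16.5]
 shift tool mm [  37.5  741.3 -585.1] shares [  1.88  37.06 -29.25]
 turn world z deg -40.49  wx shares 8.83
```

Emit:
arm_command(plan=[{"dx": 0, "dy": 1, "dz": -0.7, "wx": 0, "wy": 0, "wz": 0}, {"dx": 0, "dy": 1, "dz": -0.7, "wx": 0, "wy": 0, "wz": 0}, {"dx": 0, "dy": 1, "dz": -0.7, "wx": 0, "wy": 0, "wz": 0}, {"dx": 0, "dy": 1, "dz": -0.7, "wx": 0, "wy": 0, "wz": 0}, {"dx": 0, "dy": 1, "dz": -0.7, "wx": 0, "wy": 0, "wz": 0}, {"dx": 0, "dy": 1, "dz": -0.7, "wx": 0, "wy": 0, "wz": 0}, {"dx": 0, "dy": 1, "dz": -0.7, "wx": 0, "wy": 0, "wz": 0}, {"dx": 0, "dy": 1, "dz": -0.7, "wx": 0, "wy": 0, "wz": 0}, {"dx": 0, "dy": 1, "dz": -0.7, "wx": 0, "wy": 0, "wz": 0}, {"dx": 0, "dy": 1, "dz": -0.7, "wx": 0, "wy": 0, "wz": 0}, {"dx": 0, "dy": 1, "dz": -0.7, "wx": 0, "wy": 0, "wz": 0}, {"dx": 0, "dy": 1, "dz": -0.7, "wx": 0, "wy": 0, "wz": 0}, {"dx": 0, "dy": 1, "dz": -0.7, "wx": 0, "wy": 0, "wz": 0}, {"dx": 0, "dy": 1, "dz": -0.7, "wx": 0, "wy": 0, "wz": 0}, {"dx": 0, "dy": 1, "dz": -0.7, "wx": 0, "wy": 0, "wz": 0}, {"dx": 0, "dy": 1, "dz": -0.7, "wx": 0, "wy": 0, "wz": 0}, {"dx": 0, "dy": 1, "dz": -0.7, "wx": 0, "wy": 0, "wz": 0}, {"dx": 0, "dy": 1, "dz": -0.7, "wx": 0, "wy": 0, "wz": 0}, {"dx": 0, "dy": 1, "dz": -0.7, "wx": 0, "wy": 0, "wz": 0}, {"dx": 0, "dy": 1, "dz": -0.7, "wx": 0, "wy": 0, "wz": 0}], fingers=-1, force=40)

```text
time_s: 3.07
tcp_pos: [0.3433, 0.182, 0.2379]
eef_rot: [-107.4, 89.5, 59.1]
contact_force: [1.5, 0.3, 0.8]
gripper_width: 0.0876
```

```bash
python3 - <<'E'
from h import *
rep([.552,-.205,.2],35.6)
E
```

```text
t 3.07 tcp [0.3433 0.182  0.2379] jawyaw -103.5 toolx [ 0.0042  0.007  -1.    ] w 0.0876 F [1.5  0.27 0.79] M [ 0.01  -0.09  -0.052] j [ 57.5  -8.4 -32.5  -0.  -65.5  19. ]
 shift tool mm [  36.1  327.9 -293.2] shares [  1.8   16.39 -14.66]
 turn world z deg -40.9  wx shares 8.92
```

Emit:
arm_command(plan=[{"dx": 0, "dy": 0.95, "dz": -0.85, "wx": 0, "wy": 0, "wz": 0}, {"dx": 0, "dy": 0.95, "dz": -0.85, "wx": 0, "wy": 0, "wz": 0}, {"dx": 0, "dy": 0.95, "dz": -0.85, "wx": 0, "wy": 0, "wz": 0}, {"dx": 0, "dy": 0.95, "dz": -0.85, "wx": 0, "wy": 0, "wz": 0}, {"dx": 0, "dy": 0.95, "dz": -0.85, "wx": 0, "wy": 0, "wz": 0}, {"dx": 0, "dy": 0.95, "dz": -0.85, "wx": 0, "wy": 0, "wz": 0}, {"dx": 0, "dy": 0.95, "dz": -0.85, "wx": 0, "wy": 0, "wz": 0}, {"dx": 0, "dy": 0.95, "dz": -0.85, "wx": 0, "wy": 0, "wz": 0}, {"dx": 0, "dy": 0.95, "dz": -0.85, "wx": 0, "wy": 0, "wz": 0}, {"dx": 0, "dy": 0.95, "dz": -0.85, "wx": 0, "wy": 0, "wz": 0}, {"dx": 0, "dy": 0.95, "dz": -0.85, "wx": 0, "wy": 0, "wz": 0}, {"dx": 0, "dy": 0.95, "dz": -0.85, "wx": 0, "wy": 0, "wz": 0}, {"dx": 0, "dy": 0.95, "dz": -0.85, "wx": 0, "wy": 0, "wz": 0}, {"dx": 0, "dy": 0.95, "dz": -0.85, "wx": 0, "wy": 0, "wz": 0}, {"dx": 0, "dy": 0.95, "dz": -0.85, "wx": 0, "wy": 0, "wz": 0}, {"dx": 0, "dy": 0.95, "dz": -0.85, "wx": 0, "wy": 0, "wz": 0}, {"dx": 0, "dy": 0.95, "dz": -0.85, "wx": 0, "wy": 0, "wz": 0}])

```text
time_s: 4.48
tcp_pos: [0.5567, -0.2219, 0.2408]
eef_rot: [-127.1, 88.7, 39.5]
contact_force: [1.1, 1.1, 0.4]
gripper_width: 0.0878
```

Emit:
arm_command(plan=[{"dx": 0, "dy": 0, "dz": 0, "wx": 1, "wy": 0, "wz": 0}, {"dx": 0, "dy": 0, "dz": 0, "wx": 1, "wy": 0, "wz": 0}, {"dx": 0, "dy": 0, "dz": 0, "wx": 1, "wy": 0, "wz": 0}, {"dx": 0, "dy": 0, "dz": 0, "wx": 1, "wy": 0, "wz": 0}, {"dx": 0, "dy": 0, "dz": 0, "wx": 1, "wy": 0, "wz": 0}, {"dx": 0, "dy": 0, "dz": 0, "wx": 1, "wy": 0, "wz": 0}, {"dx": 0, "dy": 0, "dz": 0, "wx": 1, "wy": 0, "wz": 0}, {"dx": 0, "dy": 0, "dz": 0, "wx": 1, "wy": 0, "wz": 0}, {"dx": 0, "dy": 0, "dz": 0, "wx": 1, "wy": 0, "wz": 0}])

```text
time_s: 5.23
tcp_pos: [0.5585, -0.2285, 0.2387]
eef_rot: [-81.4, 88.9, 41.8]
contact_force: [-0.6, -0.1, -0.8]
gripper_width: 0.0875
```

```bash
python3 - <<'E'
from h import *
rep([.552,-.205,.2],35.6)
E
```

```text
t 5.23 tcp [ 0.5585 -0.2285  0.2387] jawyaw -146.83 toolx [ 0.0145  0.0129 -0.9998] w 0.0875 F [-0.58 -0.12 -0.78] M [ 0.057  0.054 -0.069] j [ -4.2  13.5  -8.7  -0.9 -67.   37.7]
 shift tool mm [38.9 -6.6 23.2] shares [ 1.94 -0.33  1.16]
 turn world z deg 2.43  wx shares -0.53
```

```bash
cat >> h.py <<'E'
def tgt(p,yawdeg,note=''):
    s,R=st(); y=np.radians(yawdeg)
    T=np.c_[[0,0,-1],[np.cos(y),np.sin(y),0],np.cross([0,0,-1],[np.cos(y),np.sin(y),0])]
    d=R.T@(np.array(p)-s['tcp_pos'])/.02; w=Ro.from_matrix(R.T@T).as_rotvec()/.08
    print('t',round(s['time_s'],2),'tcp',s['tcp_pos'].round(4),'yaw',round(yaw(R),2),'tiltdeg',round(np.degrees(np.arccos(-R[2,0])),2),'w',round(s['gripper_width'],4),'F',s['contact_force'].round(2),'M',s['moment'].round(3),'j6',s['joints'][5].round(1))
    print('  d',d.round(2),'w',w.round(2))
E
python3 - <<'E'
from h import *
tgt([.552,-.205,.2],-144.4)
E
```

```text
t 5.23 tcp [ 0.5585 -0.2285  0.2387] yaw -146.83 tiltdeg 1.11 w 0.0875 F [-0.58 -0.12 -0.78] M [ 0.057  0.054 -0.069] j6 37.7
  d [ 1.94 -0.33  1.16] w [-0.53  0.03  0.24]
```

Emit:
arm_command(plan=[{"dx": 0.5, "dy": -0.15, "dz": 0.5, "wx": -0.25, "wy": 0, "wz": 0.12}, {"dx": 0.5, "dy": -0.15, "dz": 0.5, "wx": -0.25, "wy": 0, "wz": 0.12}, {"dx": 0.5, "dy": 0, "dz": 0.15, "wx": 0, "wy": 0, "wz": 0}, {"dx": 0.5, "dy": 0, "dz": 0, "wx": 0, "wy": 0, "wz": 0}, {"dx": 0, "dy": 0, "dz": 0, "wx": 0, "wy": 0, "wz": 0}, {"dx": 0, "dy": 0, "dz": 0, "wx": 0, "wy": 0, "wz": 0}])

```text
time_s: 5.73
tcp_pos: [0.5504, -0.2048, 0.1962]
eef_rot: [12.8, 89.9, 138.2]
contact_force: [-0.6, 0.3, -0.3]
gripper_width: 0.0875
```

```bash
python3 - <<'E'
from h import *
tgt([.552,-.205,.035],-144.4)
im,d=r.capture('top'); cv2.imwrite('pics/t2.png',cv2.resize(im[170:330,310:510,::-1],None,fx=3.5,fy=3.5,interpolation=3))
im,d=r.capture('scene'); cv2.imwrite('pics/s2.png',cv2.resize(im[130:290,310:510,::-1],None,fx=3.5,fy=3.5,interpolation=3))
E
```

```text
t 5.73 tcp [ 0.5504 -0.2048  0.1962] yaw -144.65 tiltdeg 0.1 w 0.0875 F [-0.64  0.35 -0.27] M [ 0.074  0.001 -0.011] j6 36.8
  d [ 8.06 -0.06 -0.07] w [-0.05  0.02 -0.  ]
```

View pics/s2.png

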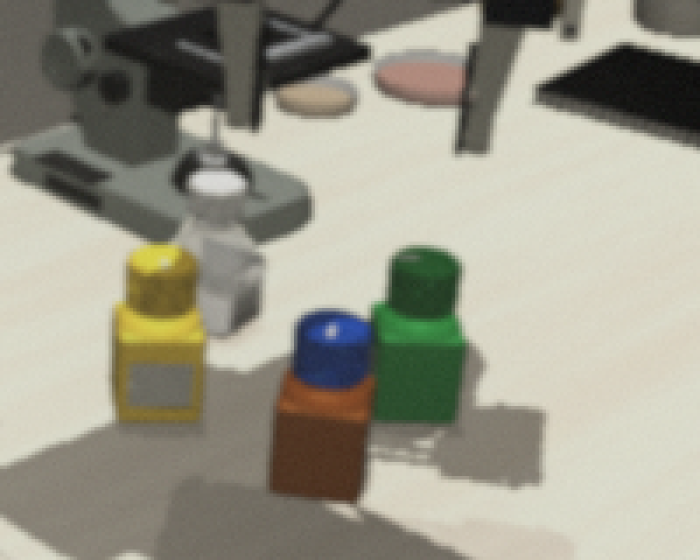

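View pics/t2.png

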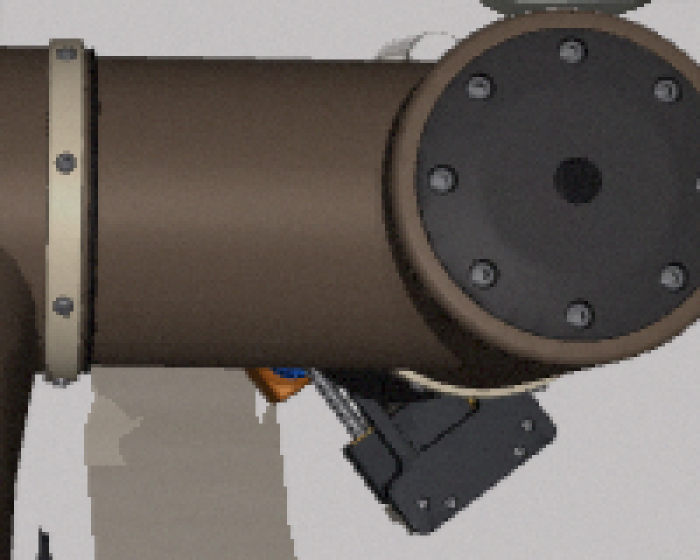

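```bash
python3 - <<'E'
from h import *
s,R=st(); p=s['tcp_pos']; u=R[:,1]
for sg in (1,-1):
  for w in (.044,.065):
    for zz in (-.0095,.0095): print(sg,w,zz,np.round(proj('scene',p+sg*w*u+R[:,0]*.011+R[:,2]*zz),1))
E
```

```text
1 0.044 -0.0095 [440.4 168.3]
1 0.044 0.0095 [439.7 172.6]
1 0.065 -0.0095 [453.8 169.8]
1 0.065 0.0095 [453.4 174.1]
-1 0.044 -0.0095 [385.4 162.5]
-1 0.044 0.0095 [383.7 166.6]
-1 0.065 -0.0095 [372.6 161.1]
-1 0.065 0.0095 [370.7 165.2]
```

Emit:
arm_command(plan=[{"dx": 1, "dy": -0.03, "dz": -0.03, "wx": -0.05, "wy": 0, "wz": 0}, {"dx": 1, "dy": -0.03, "dz": -0.04, "wx": 0, "wy": 0, "wz": 0}, {"dx": 1, "dy": 0, "dz": 0, "wx": 0, "wy": 0, "wz": 0}, {"dx": 0.8, "dy": 0, "dz": 0, "wx": 0, "wy": 0, "wz": 0}, {"dx": 0, "dy": 0, "dz": 0, "wx": 0, "wy": 0, "wz": 0}, {"dx": 0, "dy": 0, "dz": 0, "wx": 0, "wy": 0, "wz": 0}])

```text
time_s: 6.33
tcp_pos: [0.5564, -0.2077, 0.1226]
eef_rot: [-129.5, 89.5, -3.9]
contact_force: [0.2, -0.2, -0.1]
gripper_width: 0.0878
```

```bash
python3 - <<'E'
from h import *
tgt([.552,-.205,.035],-144.4)
im,d=r.capture('scene'); cv2.imwrite('pics/s3.png',cv2.resize(im[150:290,330:480,::-1],None,fx=4,fy=4,interpolation=3))
s,R=st(); p=s['tcp_pos']; u=R[:,1]
for sg in (1,-1):
  for w in (.044,.065):
    for zz in (-.0095,.0095): print(sg,w,zz,((np.array(proj('scene',p+sg*w*u+R[:,0]*.011+R[:,2]*zz))-[330,150])*4).round(0))
E
```

```text
t 6.33 tcp [ 0.5564 -0.2077  0.1226] yaw -144.49 tiltdeg 0.46 w 0.0878 F [ 0.15 -0.23 -0.14] M [ 0.02  -0.048  0.032] j6 37.1
  d [4.38 0.13 0.26] w [-0.02 -0.06  0.08]
1 0.044 -0.0095 [412. 234.]
1 0.044 0.0095 [409. 254.]
1 0.065 -0.0095 [463. 241.]
1 0.065 0.0095 [461. 261.]
-1 0.044 -0.0095 [202. 208.]
-1 0.044 0.0095 [195. 227.]
-1 0.065 -0.0095 [153. 202.]
-1 0.065 0.0095 [146. 220.]
```

View pics/s3.png

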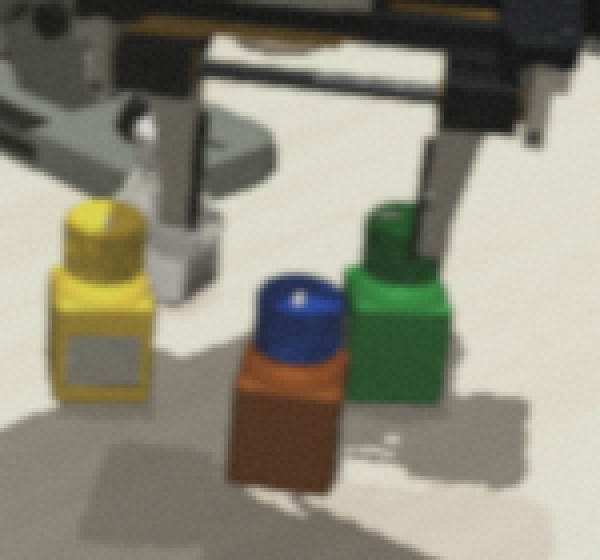

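```bash
python3 - <<'E'
from h import *
b=np.array([5,3])/4
# cap top ellipse centre approx zoomed (300,300) -> correct bias
for px in [(300,293),(300,297)]:
    uv=np.array(px)/4+[330,150]-b
    print(ray('scene',uv,.0885))
# base near corner etc: body bottom front corners
for px in [(229,480),(331,492)]:
    print(ray('scene',np.array(px)/4+[330,150]-b,0))
E
```

```text
[ 0.55103994 -0.19952934  0.0885    ]
[ 0.54858089 -0.19676812  0.0885    ]
[ 0.56127708 -0.17746029  0.        ]
[ 0.52679342 -0.20479544  0.        ]
```

Emit:
arm_command(plan=[{"dx": 0.8, "dy": 0.07, "dz": 0.1, "wx": 0, "wy": -0.03, "wz": 0.04}, {"dx": 0.8, "dy": 0.05, "dz": 0.1, "wx": 0, "wy": -0.03, "wz": 0.04}, {"dx": 0.8, "dy": 0, "dz": 0, "wx": 0, "wy": 0, "wz": 0}, {"dx": 0.8, "dy": 0, "dz": 0, "wx": 0, "wy": 0, "wz": 0}, {"dx": 0.4, "dy": 0, "dz": 0, "wx": 0, "wy": 0, "wz": 0}, {"dx": 0, "dy": 0, "dz": 0, "wx": 0, "wy": 0, "wz": 0}, {"dx": 0, "dy": 0, "dz": 0, "wx": 0, "wy": 0, "wz": 0}])

```text
time_s: 6.97
tcp_pos: [0.5599, -0.2076, 0.059]
eef_rot: [-135.8, 89.1, -10.2]
contact_force: [0.5, -1.0, 0.8]
gripper_width: 0.0877
```

```bash
python3 - <<'E'
from h import *
tgt([.5525,-.2055,.035],-144.4)
im,d=r.capture('scene'); cv2.imwrite('pics/s4.png',cv2.resize(im[150:290,330:480,::-1],None,fx=4,fy=4,interpolation=3))
E
```

```text
t 6.97 tcp [ 0.5599 -0.2076  0.059 ] yaw -144.44 tiltdeg 0.93 w 0.0877 F [ 0.46 -0.98  0.83] M [ 0.087  0.05  -0.015] j6 36.9
  d [1.19 0.26 0.31] w [-0.01 -0.15  0.14]
```

View pics/s4.png

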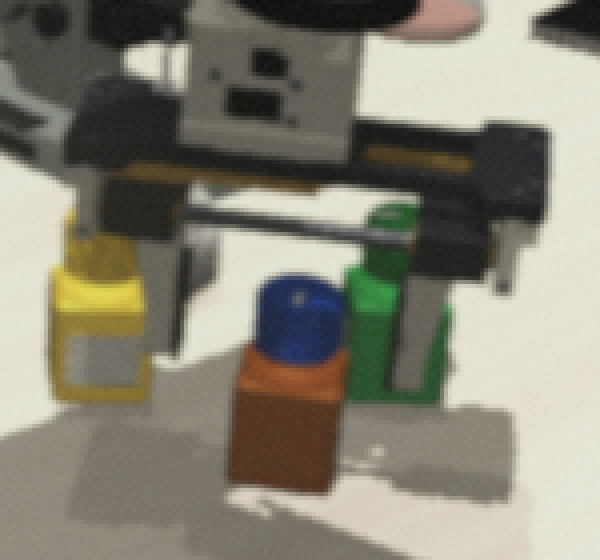

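Emit:
arm_command(plan=[{"dx": 0.1, "dy": 0.26, "dz": 0.31, "wx": 0, "wy": -0.15, "wz": 0.14}, {"dx": 0, "dy": 0, "dz": 0, "wx": 0, "wy": 0, "wz": 0}, {"dx": 0, "dy": 0, "dz": 0, "wx": 0, "wy": 0, "wz": 0}])

```text
time_s: 7.27
tcp_pos: [0.5531, -0.2055, 0.0598]
eef_rot: [-120.0, 89.8, 5.6]
contact_force: [-0.6, 0.4, 0.2]
gripper_width: 0.0874
```

```bash
python3 - <<'E'
from h import *
tgt([.5525,-.2055,.035],-144.4)
E
```

```text
t 7.27 tcp [ 0.5531 -0.2055  0.0598] yaw -144.42 tiltdeg 0.15 w 0.0874 F [-0.6   0.37  0.2 ] M [ 0.065 -0.081  0.022] j6 37.0
  d [1.24 0.03 0.02] w [-0.01 -0.02  0.03]
```

Emit:
arm_command(plan=[{"dx": 0.4, "dy": 0.04, "dz": 0.05, "wx": 0, "wy": -0.03, "wz": 0.03}, {"dx": 0.4, "dy": 0.04, "dz": 0.04, "wx": 0, "wy": -0.02, "wz": 0.03}, {"dx": 0.4, "dy": 0.04, "dz": 0.04, "wx": 0, "wy": -0.02, "wz": 0.02}, {"dx": 0, "dy": 0, "dz": 0, "wx": 0, "wy": 0, "wz": 0}, {"dx": 0, "dy": 0, "dz": 0, "wx": 0, "wy": 0, "wz": 0}])

```text
time_s: 7.68
tcp_pos: [0.5497, -0.2047, 0.0343]
eef_rot: [41.7, 89.7, 167.3]
contact_force: [0.2, -0.1, 1.0]
gripper_width: 0.0878
```

```bash
python3 - <<'E'
from h import *
tgt([.5525,-.2055,.035],-144.4)
im,d=r.capture('scene'); cv2.imwrite('pics/s5.png',cv2.resize(im[150:290,330:480,::-1],None,fx=4,fy=4,interpolation=3))
E
```

```text
t 7.68 tcp [ 0.5497 -0.2047  0.0343] yaw -144.41 tiltdeg 0.29 w 0.0878 F [ 0.2  -0.15  1.02] M [ 0.088 -0.051  0.04 ] j6 37.0
  d [-0.04 -0.09 -0.12] w [-0.    0.05 -0.04]
```

View pics/s5.png

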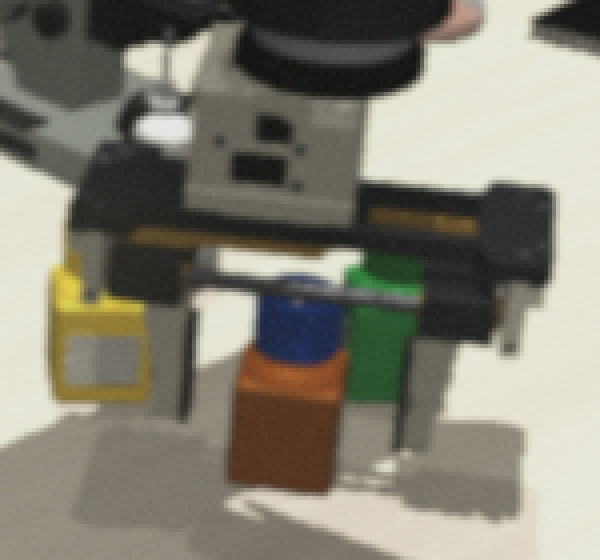

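```bash
python3 - <<'E'
from h import *
im=cv2.imread('pics/s5.png'); s,R=st(); p=s['tcp_pos']; b=np.array([5,3])
y=np.radians(35.6); u=np.array([np.cos(y),np.sin(y)]);v=np.array([-u[1],u[0]])
for c,col in [((p[0],p[1]),(255,255,255)),((.5525,-.2075),(0,0,255))]:
  for z in (0,.052):
    q=[(np.array(proj('scene',[*(np.array(c)+.023*(a*u+e*v)),z]))-[330,150])*4+b for a,e in((1,1),(1,-1),(-1,-1),(-1,1))]
    cv2.polylines(im,[np.int32(q)],True,col,1)
cv2.imwrite('pics/s5o.png',im)
E
```

```text
(no output)
```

View pics/s5o.png

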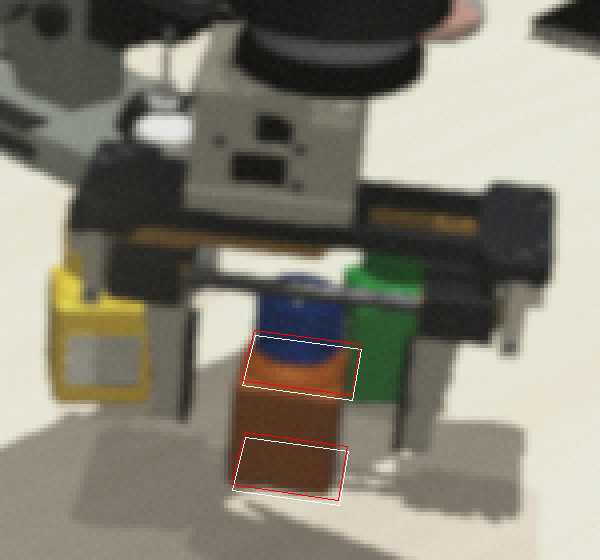

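Emit:
arm_command(plan=[{"dx": -0.05, "dy": -0.15, "dz": 0, "wx": 0, "wy": 0.05, "wz": -0.04}, {"dx": 0, "dy": 0, "dz": 0, "wx": 0, "wy": 0, "wz": 0}])

```text
time_s: 7.9
tcp_pos: [0.5521, -0.2029, 0.0349]
eef_rot: [82.9, 90.0, -151.5]
contact_force: [0.2, -0.4, 0.8]
gripper_width: 0.0875
```

Emit:
arm_command(plan=[{"dx": 0, "dy": 0, "dz": 0, "wx": 0, "wy": 0, "wz": 0}, {"dx": 0, "dy": 0, "dz": 0, "wx": 0, "wy": 0, "wz": 0}, {"dx": 0, "dy": 0, "dz": 0, "wx": 0, "wy": 0, "wz": 0}, {"dx": 0, "dy": 0, "dz": 0, "wx": 0, "wy": 0, "wz": 0}, {"dx": 0, "dy": 0, "dz": 0, "wx": 0, "wy": 0, "wz": 0}, {"dx": 0, "dy": 0, "dz": 0, "wx": 0, "wy": 0, "wz": 0}], fingers=1, force=40)

```text
time_s: 8.4
tcp_pos: [0.5529, -0.2028, 0.0359]
eef_rot: [-148.8, 89.9, -23.2]
contact_force: [0.8, 0.3, 0.2]
gripper_width: 0.0534
```

```bash
python3 - <<'E'
from h import *
tgt([.55,.1155,.2],-7.5)
rep()
E
```

```text
t 8.4 tcp [ 0.5529 -0.2028  0.0359] yaw -144.4 tiltdeg 0.08 w 0.0534 F [0.76 0.27 0.21] M [ 0.045 -0.034  0.016] j6 36.7
  d [-8.21 -9.15 13.01] w [-2.987e+01 -2.000e-02 -1.000e-02]
t 8.4 tcp [ 0.5529 -0.2028  0.0359] jawyaw -144.4 toolx [ 1.3e-03 -6.0e-04 -1.0e+00] w 0.0534 F [0.76 0.27 0.21] M [ 0.045 -0.034  0.016] j [ -1.1  24.2 -23.9   0.  -41.9  36.7]
```

Emit:
arm_command(plan=[{"dx": 0, "dy": 0, "dz": 0, "wx": 0, "wy": 0, "wz": 0}, {"dx": 0, "dy": 0, "dz": 0, "wx": 0, "wy": 0, "wz": 0}, {"dx": 0, "dy": 0, "dz": 0, "wx": 0, "wy": 0, "wz": 0}, {"dx": 0, "dy": 0, "dz": 0, "wx": 0, "wy": 0, "wz": 0}])

```text
time_s: 8.73
tcp_pos: [0.5526, -0.2029, 0.036]
eef_rot: [-153.5, 89.9, -28.0]
contact_force: [-0.4, -0.6, 0.1]
gripper_width: 0.0458
```

```bash
python3 - <<'E'
from h import *
tgt([.55,.1155,.2],-7.5)
E
```

```text
t 8.73 tcp [ 0.5526 -0.2029  0.036 ] yaw -144.41 tiltdeg 0.07 w 0.0458 F [-0.42 -0.62  0.12] M [ 0.076  0.016 -0.011] j6 36.7
  d [-8.21 -9.16 13.01] w [-2.987e+01 -1.000e-02 -1.000e-02]
```

Emit:
arm_command(plan=[{"dx": -0.5, "dy": 0, "dz": 0, "wx": 0, "wy": 0, "wz": 0}, {"dx": -0.8, "dy": 0, "dz": 0, "wx": 0, "wy": 0, "wz": 0}, {"dx": -0.8, "dy": 0, "dz": 0, "wx": 0, "wy": 0, "wz": 0}, {"dx": -0.8, "dy": 0, "dz": 0, "wx": 0, "wy": 0, "wz": 0}, {"dx": -0.8, "dy": 0, "dz": 0, "wx": 0, "wy": 0, "wz": 0}, {"dx": -0.8, "dy": 0, "dz": 0, "wx": -0.8, "wy": 0, "wz": 0}, {"dx": -0.8, "dy": 0, "dz": 0, "wx": -0.8, "wy": 0, "wz": 0}, {"dx": -0.8, "dy": 0, "dz": 0, "wx": -0.8, "wy": 0, "wz": 0}, {"dx": -0.8, "dy": 0, "dz": 0, "wx": -0.8, "wy": 0, "wz": 0}, {"dx": -0.5, "dy": 0, "dz": 0, "wx": -0.8, "wy": 0, "wz": 0}, {"dx": 0, "dy": 0, "dz": 0, "wx": -0.8, "wy": 0, "wz": 0}, {"dx": 0, "dy": 0, "dz": 0, "wx": -0.8, "wy": 0, "wz": 0}, {"dx": 0, "dy": 0, "dz": 0, "wx": -0.8, "wy": 0, "wz": 0}, {"dx": 0, "dy": 0, "dz": 0, "wx": -0.8, "wy": 0, "wz": 0}, {"dx": 0, "dy": 0, "dz": 0, "wx": -0.8, "wy": 0, "wz": 0}, {"dx": 0, "dy": 0, "dz": 0, "wx": -0.8, "wy": 0, "wz": 0}, {"dx": 0, "dy": 0, "dz": 0, "wx": 0, "wy": 0, "wz": 0}])

```text
time_s: 10.15
tcp_pos: [0.5459, -0.2014, 0.1976]
eef_rot: [-16.7, 89.6, 151.0]
contact_force: [-0.6, 0.2, -3.1]
gripper_width: 0.0455
```

```bash
python3 - <<'E'
from h import *
tgt([.55,.1155,.2],-97.5)
im,d=r.capture('scene'); save('s6.png',im)
E
```

```text
t 10.15 tcp [ 0.5459 -0.2014  0.1976] yaw -102.26 tiltdeg 0.41 w 0.0455 F [-0.64  0.21 -3.05] M [-0.049  0.021  0.031] j6 79.0
  d [ -0.07 -15.53   3.16] w [-1.04  0.09  0.03]
```

View pics/s6.png

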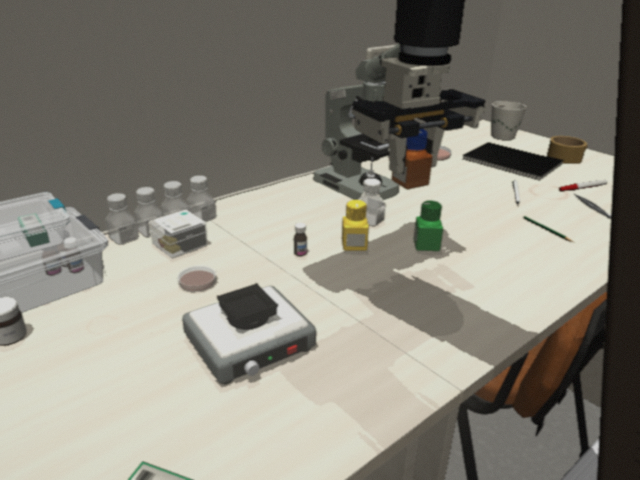

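Emit:
arm_command(plan=[{"dx": 0, "dy": -0.8, "dz": 0.15, "wx": -0.4, "wy": 0.05, "wz": 0.02}, {"dx": 0, "dy": -0.9, "dz": 0.18, "wx": -0.3, "wy": 0, "wz": 0}, {"dx": 0, "dy": -0.9, "dz": 0.18, "wx": -0.2, "wy": 0, "wz": 0}, {"dx": 0, "dy": -0.9, "dz": 0.18, "wx": 0, "wy": 0, "wz": 0}, {"dx": 0, "dy": -0.9, "dz": 0.18, "wx": 0, "wy": 0, "wz": 0}, {"dx": 0, "dy": -0.9, "dz": 0.18, "wx": 0, "wy": 0, "wz": 0}, {"dx": 0, "dy": -0.9, "dz": 0.18, "wx": 0, "wy": 0, "wz": 0}, {"dx": 0, "dy": -0.9, "dz": 0.18, "wx": 0, "wy": 0, "wz": 0}, {"dx": 0, "dy": -0.9, "dz": 0.18, "wx": 0, "wy": 0, "wz": 0}, {"dx": 0, "dy": -0.9, "dz": 0.18, "wx": 0, "wy": 0, "wz": 0}, {"dx": 0, "dy": -0.9, "dz": 0.18, "wx": 0, "wy": 0, "wz": 0}, {"dx": 0, "dy": -0.9, "dz": 0.18, "wx": 0, "wy": 0, "wz": 0}, {"dx": 0, "dy": -0.9, "dz": 0.18, "wx": 0, "wy": 0, "wz": 0}, {"dx": 0, "dy": -0.9, "dz": 0.18, "wx": 0, "wy": 0, "wz": 0}, {"dx": 0, "dy": -0.6, "dz": 0.1, "wx": 0, "wy": 0, "wz": 0}, {"dx": 0, "dy": -0.4, "dz": 0.1, "wx": 0, "wy": 0, "wz": 0}, {"dx": 0, "dy": 0, "dz": 0, "wx": 0, "wy": 0, "wz": 0}, {"dx": 0, "dy": 0, "dz": 0, "wx": 0, "wy": 0, "wz": 0}])

```text
time_s: 11.7
tcp_pos: [0.534, 0.0859, 0.2009]
eef_rot: [-10.9, 89.6, 158.1]
contact_force: [-0.2, 0.4, -2.3]
gripper_width: 0.0457
```

```bash
python3 - <<'E'
from h import *
tgt([.55,.1155,.2],-97.5)
# refine nest/mixer yaw from initial top image: white top region
for n in ('top','scene'):
    im=cv2.imread(n+'0raw.png'); d=np.load(n+'0.npy')
    sl=(slice(235,310),slice(185,285)) if n=='top' else (slice(280,375),slice(180,320))
    v,u=np.indices(d.shape); m=np.zeros(d.shape,bool); m[sl]=1; m&=d>0
    P=unproj(n,np.c_[u[m],v[m]],d[m]); h=P[P[:,2]>.02]
    print(n,'house',cv2.minAreaRect(h[:,:2].astype(np.float32)))
    # black pixels -> plane at z .074 outline
    g=im.max(2); bm=(m&(g<(60 if n=='top' else 75))).astype(np.uint8)
    k,l,stt,c=cv2.connectedComponentsWithStats(bm); 
    for i in range(1,k):
        if stt[i,4]>200: 
            v2,u2=np.nonzero(l==i); Q=np.array([ray(n,(a,b),.073)[:2] for a,b in zip(u2,v2)]); print(' blk',stt[i],cv2.minAreaRect(Q.astype(np.float32)),Q.mean(0))
E
```

```text
t 11.7 tcp [0.534  0.0859 0.2009] yaw -101.0 tiltdeg 0.38 w 0.0457 F [-0.19  0.41 -2.28] M [-0.054 -0.095  0.033] j6 49.5
  d [ 0.05 -1.61 -0.5 ] w [-0.76  0.08  0.02]
top house ((0.5448763966560364, 0.11505681276321411), (0.1509450078010559, 0.14148537814617157), 82.58171844482422)
 blk [ 212  254   37   35 1009] ((0.5507426857948303, 0.11336026340723038), (0.06342010945081711, 0.0623788945376873), 82.56693267822266) [0.55038719 0.11334736]
scene house ((0.542309045791626, 0.11905866116285324), (0.14854024350643158, 0.1415252536535263), 82.65397644042969)
 blk [ 218  284   59   46 1758] ((0.5349265336990356, 0.12601330876350403), (0.06886892765760422, 0.08742991834878922), 81.24478149414062) [0.53518232 0.12631372]Traceback (most recent call last):
  File "<stdin>", line 15, in <module>
  File "h.py", line 12, in ray
    f,cx,cy,R,t=cam(n); o=-R.T@t; v=R.T@np.array([(uv[0]-cx)/f,(uv[1]-cy)/f,1])
                ~~~^^^
  File "h.py", line 5, in cam
    m=r.camera_model(n); f=240/np.tan(np.radians(m['vertical_fov'])/2)
ValueError: time passes only in moves, steps and waits
```

```bash
cat >> h.py <<'E'
import functools
cam=functools.lru_cache(None)(cam)
E
python3 - <<'E'
from h import *
tgt([.552,.118,.15],-97.4)
E
```

```text
t 11.7 tcp [0.534  0.0859 0.2009] yaw -101.0 tiltdeg 0.38 w 0.0457 F [-0.19  0.41 -2.28] M [-0.054 -0.095  0.033] j6 49.5
  d [ 2.55 -1.74 -0.59] w [-0.79  0.08  0.02]
```

Emit:
arm_command(plan=[{"dx": 0.3, "dy": -0.6, "dz": -0.2, "wx": -0.4, "wy": 0.08, "wz": 0.02}, {"dx": 0.6, "dy": -0.6, "dz": -0.2, "wx": -0.4, "wy": 0, "wz": 0}, {"dx": 0.6, "dy": -0.5, "dz": -0.2, "wx": 0, "wy": 0, "wz": 0}, {"dx": 0.6, "dy": 0, "dz": 0, "wx": 0, "wy": 0, "wz": 0}, {"dx": 0.3, "dy": 0, "dz": 0, "wx": 0, "wy": 0, "wz": 0}, {"dx": 0, "dy": 0, "dz": 0, "wx": 0, "wy": 0, "wz": 0}, {"dx": 0, "dy": 0, "dz": 0, "wx": 0, "wy": 0, "wz": 0}])

```text
time_s: 12.28
tcp_pos: [0.5531, 0.1189, 0.1463]
eef_rot: [45.7, 89.8, -141.6]
contact_force: [-0.6, -0.0, -2.5]
gripper_width: 0.0456
```

```bash
python3 - <<'E'
from h import *
tgt([.552,.118,.126],-97.4)
im,d=r.capture('scene'); cv2.imwrite('pics/s7.png',cv2.resize(im[210:390,170:340,::-1],None,fx=3.3,fy=3.3,interpolation=3))
im,d=r.capture('top'); cv2.imwrite('pics/t7.png',cv2.resize(im[210:330,170:330,::-1],None,fx=4,fy=4,interpolation=3))
E
```

```text
t 12.28 tcp [0.5531 0.1189 0.1463] yaw -97.28 tiltdeg 0.17 w 0.0456 F [-0.64 -0.03 -2.51] M [-0.053 -0.036  0.063] j6 50.7
  d [1.02 0.05 0.05] w [ 0.03  0.03 -0.03]
```

View pics/s7.png

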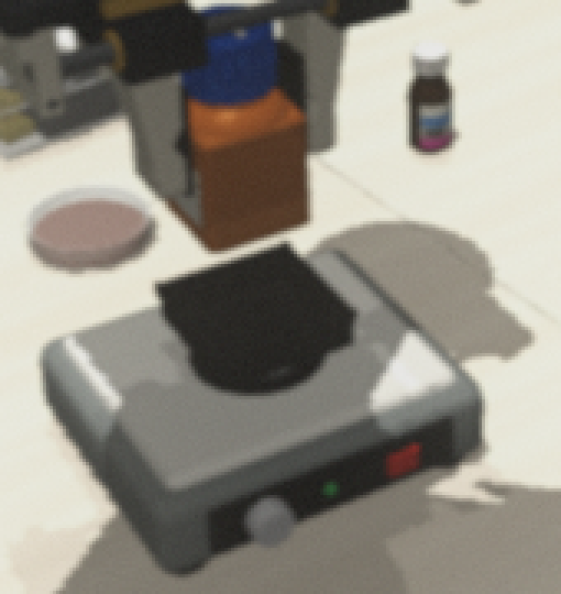

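View pics/t7.png

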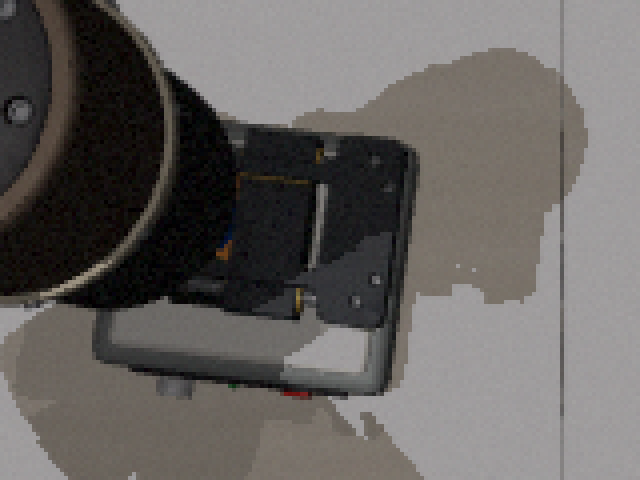

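```bash
python3 - <<'E'
from h import *
b=np.array([1.2,.75])
f=lambda x,y,z: ray('scene',np.array([x/3.3+170,y/3.3+210])-b,z)[:2]
L,B,Rr=f(157,288,.074),f(288,245,.074),f(353,315,.074)
print('nest corners',L,B,Rr,'centre',(L+Rr)/2,'sides',np.linalg.norm(L-B),np.linalg.norm(B-Rr), np.degrees(np.arctan2(*(Rr-B)[::-1])))
F,G=f(215,248,.1103),f(308,222,.1103)
e=(F-G)/np.linalg.norm(F-G); print(F,G,np.linalg.norm(F-G),np.degrees(np.arctan2(e[1],e[0])))
y=np.radians(-97.3); j=np.array([np.cos(y),np.sin(y)]); z=np.array([np.sin(y),-np.cos(y)])
# front corner F; bottle centre = F + .023*( +x-ish ) + .023*(...)
# F is min x, +y ; centre = F +.023*(-z) + .023*j
print('bottle centre',F-.023*z+.023*j, 'from G', G-.023*z-.023*j)
s,R=st(); print(s['tcp_pos'],yaw(R))
im,d=r.capture('scene'); 
v,u=np.nonzero((d>0)&(im[:,:,0]>1.8*im[:,:,2])&(im[:,:,0]>60)&(np.indices(d.shape)[0]>230)&(np.indices(d.shape)[0]<290)&(np.indices(d.shape)[1]>220)&(np.indices(d.shape)[1]<270))
P=unproj('scene',np.c_[u,v]-b,d[v,u]); print('amber',len(P),np.percentile(P,[2,50,98],axis=0).round(4))
print('faces along j',np.percentile(P[:,:2]@j,[1,99]),'tcp',s['tcp_pos'][:2]@j,'along z',np.percentile(P[:,:2]@z,[1,50,99]),'tcp',s['tcp_pos'][:2]@z)
d0=np.load('scene0.npy'); v,u=np.indices(d0.shape); m=(d0>0)&(v>275)&(v<345)&(u>205)&(u<295)
Q=unproj('scene',np.c_[u[m],v[m]]-b,d0[m]); Q=Q[Q[:,2]>.066]; print('nest',cv2.minAreaRect(Q[:,:2].astype(np.float32)),np.percentile(Q[:,:2]@j,[1,99]).mean(),np.percentile(Q[:,:2]@z,[1,99]), Q[:,2].max())
E
```

```text
nest corners [0.58025827 0.14631211] [0.57272383 0.08594438] [0.51423682 0.09495488] centre [0.54724755 0.12063349] sides 0.06083609329239212 0.059177015994614196 171.24187832034585
[0.54310239 0.13988621] [0.53560648 0.10067404] 0.039922203562991206 79.17774503762203
bottle centre [0.56299348 0.11415015] from G [0.56134254 0.12056513]
[0.55325691 0.118939   0.14704196] -97.28195069866723
amber 1325 [[0.5317 0.1049 0.1174]
 [0.5358 0.1276 0.1482]
 [0.5516 0.1454 0.1696]]
faces along j [-0.21347905 -0.17148255] tcp -0.18827430993243466 along z [-0.53178528 -0.51511    -0.51249347] tcp -0.533659518363143
nest ((0.5507582426071167, 0.11786891520023346), (0.06322595477104187, 0.0652044340968132), 82.4013671875) -0.1871235514197323 [-0.56198551 -0.49951732] 0.07501194886564613
```

```bash
cat > f.py <<'E'
from h import *
b=np.array([1.2,.75])
s,R=st(); p=s['tcp_pos']; 
def axes(yw):
    y=np.radians(yw); return np.array([np.cos(y),np.sin(y)]),np.array([np.sin(y),-np.cos(y)])
def meas(im,d,box,yw,base,capz,rgbbias=True,n='scene'):
    j,z=axes(yw); v,u=np.indices(d.shape); I=im.astype(int)
    m=(d>0)&(u>box[0])&(u<box[1])&(v>box[2])&(v<box[3])
    am=m&(I[...,0]>1.7*I[...,2])&(I[...,0]>50)&(I[...,0]>1.3*I[...,1]); bl=m&(I[...,2]>1.6*I[...,0])&(I[...,2]>60)
    P=unproj(n,np.c_[u[am],v[am]]-b,d[am]); P=P[(P[:,2]>base+.006)&(P[:,2]<base+.048)]
    a=P[:,:2]@z; hist,e=np.histogram(a,np.arange(a.min(),a.max()+.001,.001)); k=hist.argmax()
    print('face mode z',e[k]+.0005,'med near',np.median(a[abs(a-e[k])<.004]),'j range',np.percentile(P[:,:2]@j,[1,99]),len(P))
    C=unproj(n,np.c_[u[bl],v[bl]]-b,d[bl]); 
    print('cap z pct',np.percentile(C[:,2],[2,50,98]).round(4),'mean',C.mean(0).round(4))
    S=C[(C[:,2]<capz-.004)]  # side wall points -> circle r .0185
    from scipy.optimize import least_squares
    f=least_squares(lambda c:np.hypot(S[:,0]-c[0],S[:,1]-c[1])-.0185,C[:,:2].mean(0)+[.008,-.006],loss='soft_l1',f_scale=.001).x
    print('cap axis',f,'j',f@j,'z',f@z,len(S))
im0=cv2.imread('scene0raw.png'); d0=np.load('scene0.npy')
print('start (tcp at grasp .5526 -.2029)'); j,z=axes(-144.4); g=np.array([.5526,-.2029]); print('tcp j,z',g@j,g@z)
meas(im0,d0,(380,420,205,280),-144.4,0,.0885)
im,d=r.capture('scene'); j,z=axes(yaw(R)); print('now tcp j,z',p[:2]@j,p[:2]@z)
meas(im,d,(215,275,200,292),yaw(R),p[2]-.036,p[2]-.036+.0885)
E
python3 f.py
```

```text
start (tcp at grasp .5526 -.2029)
tcp j,z -0.33120672990967337 -0.48665929772536004
face mode z -0.46653924875198066 med near -0.46640846173049827 j range [-0.35183136 -0.31204117] 520
cap z pct [0.0649 0.0831 0.0891] mean [ 0.5478 -0.1961  0.0802]
cap axis [ 0.55494788 -0.20503039] j -0.3318756484703403 z -0.4897582749297988 206
now tcp j,z -0.1881260192912763 -0.533936683936356
face mode z -0.5147569898694788 med near -0.514896752231926 j range [-0.21317656 -0.17188053] 910
cap z pct [0.1759 0.1877 0.2001] mean [0.5435 0.1265 0.1883]
cap axis [0.55781962 0.12026751] j -0.1899324876274229 z -0.5381009660179562 357
```

```bash
python3 - <<'E'
from h import *
tgt([.5466,.1184,.125],-97.4)
E
```

```text
t 12.48 tcp [0.5536 0.1191 0.1479] yaw -97.27 tiltdeg 0.03 w 0.0458 F [-0.04  0.7  -2.83] M [-0.031  0.016 -0.033] j6 50.8
  d [1.15 0.08 0.34] w [ 0.03 -0.   -0.01]
```

Emit:
arm_command(plan=[{"dx": 0.2, "dy": 0.05, "dz": 0.33, "wx": 0.03, "wy": 0.03, "wz": -0.03}, {"dx": 0.2, "dy": 0, "dz": 0, "wx": 0, "wy": 0, "wz": 0}, {"dx": 0.2, "dy": 0, "dz": 0, "wx": 0, "wy": 0, "wz": 0}, {"dx": 0.2, "dy": 0, "dz": 0, "wx": 0, "wy": 0, "wz": 0}, {"dx": 0.2, "dy": 0, "dz": 0, "wx": 0, "wy": 0, "wz": 0}, {"dx": 0, "dy": 0, "dz": 0, "wx": 0, "wy": 0, "wz": 0}, {"dx": 0, "dy": 0, "dz": 0, "wx": 0, "wy": 0, "wz": 0}])

```text
time_s: 13.07
tcp_pos: [0.5467, 0.1189, 0.1279]
eef_rot: [-142.1, 89.6, 30.4]
contact_force: [-0.3, 0.5, -2.4]
gripper_width: 0.0459
```

```bash
python3 - <<'E'
from h import *
tgt([.5466,.1184,.112],-97.4)
im,d=r.capture('scene'); cv2.imwrite('pics/s8.png',cv2.resize(im[210:390,170:340,::-1],None,fx=3.3,fy=3.3,interpolation=3))
E
sed -i 's/200,292/200,297/' f.py; python3 f.py | tail -4
```

```text
t 13.07 tcp [0.5467 0.1189 0.1279] yaw -97.46 tiltdeg 0.44 w 0.0459 F [-0.3   0.48 -2.42] M [-0.032 -0.039  0.041] j6 50.2
  d [0.8  0.03 0.01] w [-0.01 -0.08  0.06]
now tcp j,z -0.18882328511188817 -0.5265916034838304
face mode z -0.5072192741347499 med near -0.5075766364406181 j range [-0.21405038 -0.17246455] 866
cap z pct [0.156  0.1681 0.1806] mean [0.5372 0.1257 0.1688]
cap axis [0.5507461  0.11953536] j -0.19005060765879875 z -0.5305570007840077 334
```

View pics/s8.png

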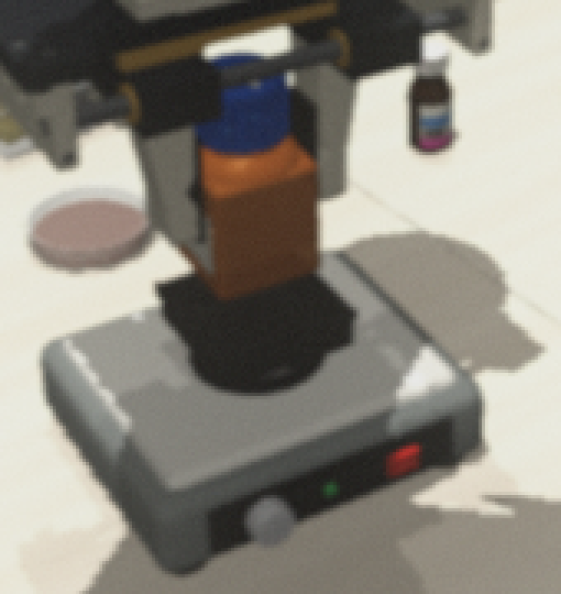

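Emit:
arm_command(plan=[{"dx": 0.2, "dy": 0.1, "dz": 0, "wx": 0, "wy": -0.08, "wz": 0.06}, {"dx": 0.2, "dy": 0.01, "dz": 0.02, "wx": 0, "wy": -0.02, "wz": 0.01}, {"dx": 0.2, "dy": 0.01, "dz": 0.02, "wx": 0, "wy": -0.02, "wz": 0.01}, {"dx": 0.1, "dy": 0, "dz": 0, "wx": 0, "wy": 0, "wz": 0}, {"dx": 0, "dy": 0, "dz": 0, "wx": 0, "wy": 0, "wz": 0}])

```text
time_s: 13.58
tcp_pos: [0.546, 0.1165, 0.1129]
eef_rot: [25.7, 89.7, -161.8]
contact_force: [0.6, -0.4, -2.3]
gripper_width: 0.0455
```

```bash
python3 - <<'E'
from h import *
tgt([.5463,.1165,.1],-97.4)
im,d=r.capture('scene'); cv2.imwrite('pics/s9.png',cv2.resize(im[210:390,170:340,::-1],None,fx=3.3,fy=3.3,interpolation=3))
E
python3 f.py | tail -4
```

```text
t 13.58 tcp [0.546  0.1165 0.1129] yaw -97.47 tiltdeg 0.25 w 0.0455 F [ 0.6  -0.42 -2.32] M [-0.059 -0.019  0.002] j6 50.5
  d [ 0.64 -0.   -0.02] w [-0.01  0.05 -0.02]
now tcp j,z -0.186496298090298 -0.5262347052712075
face mode z -0.5068078992897103 med near -0.5071863272413364 j range [-0.21169489 -0.16974183] 637
cap z pct [0.1414 0.1541 0.1779] mean [0.5369 0.1233 0.1545]
cap axis [0.55047986 0.11763735] j -0.1881831928210958 z -0.530522108713742 324
```

View pics/s9.png

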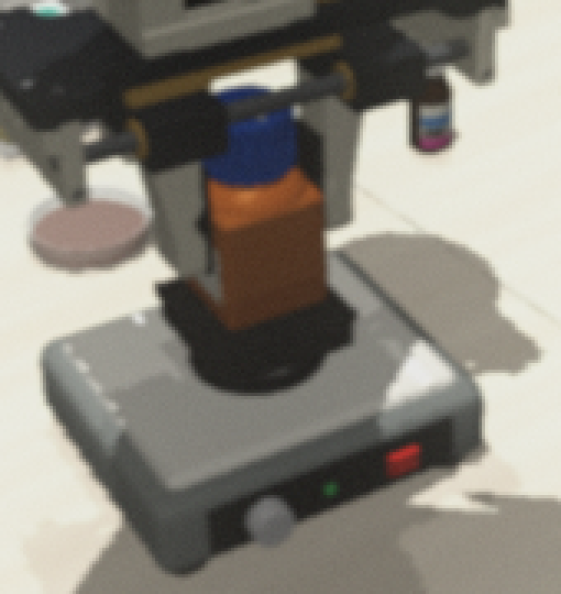

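Emit:
arm_command(plan=[{"dx": 0.15, "dy": 0.01, "dz": 0.01, "wx": 0, "wy": 0.03, "wz": -0.01}, {"dx": 0.15, "dy": 0.01, "dz": 0.01, "wx": 0, "wy": -0.01, "wz": 0.01}, {"dx": 0.15, "dy": 0.01, "dz": 0.01, "wx": 0, "wy": -0.01, "wz": 0.01}, {"dx": 0, "dy": 0, "dz": 0, "wx": 0, "wy": 0, "wz": 0}])

```text
time_s: 14.02
tcp_pos: [0.5457, 0.1162, 0.1039]
eef_rot: [47.5, 89.9, -139.9]
contact_force: [-0.1, -1.5, -2.6]
gripper_width: 0.0457
```

```bash
python3 - <<'E'
from h import *
tgt([.5463,.1165,.096],-97.4)
E
```

```text
t 14.02 tcp [0.5457 0.1162 0.1039] yaw -97.46 tiltdeg 0.15 w 0.0457 F [-0.08 -1.53 -2.64] M [-0.006 -0.055 -0.009] j6 50.4
  d [ 0.4  -0.02 -0.03] w [-0.01  0.02 -0.02]
```

Emit:
arm_command(plan=[{"dx": 0.12, "dy": 0.02, "dz": 0, "wx": 0, "wy": 0, "wz": 0}, {"dx": 0.12, "dy": 0.01, "dz": 0, "wx": 0, "wy": 0, "wz": 0}, {"dx": 0, "dy": 0, "dz": 0, "wx": 0, "wy": 0, "wz": 0}])

```text
time_s: 14.27
tcp_pos: [0.5456, 0.1156, 0.0986]
eef_rot: [49.0, 89.9, -138.5]
contact_force: [-0.4, 0.0, -2.9]
gripper_width: 0.0457
```

```bash
python3 - <<'E'
from h import *
tgt([.5463,.1165,.096],-97.4)
im,d=r.capture('scene'); cv2.imwrite('pics/s10.png',cv2.resize(im[210:390,170:340,::-1],None,fx=3.3,fy=3.3,interpolation=3))
E
```

```text
t 14.27 tcp [0.5456 0.1156 0.0986] yaw -97.44 tiltdeg 0.15 w 0.0457 F [-0.39  0.   -2.88] M [-0.024 -0.089  0.001] j6 50.4
  d [ 0.13 -0.05 -0.03] w [-0.01  0.02 -0.02]
```

View pics/s10.png

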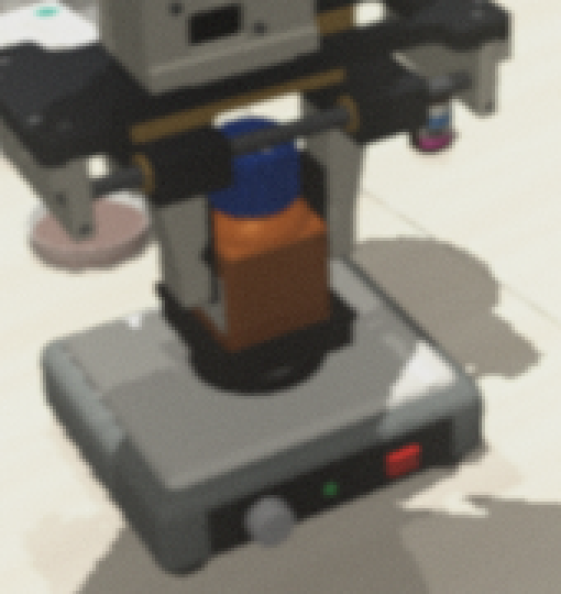

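Emit:
arm_command(plan=[{"dx": 0.1, "dy": 0, "dz": 0, "wx": 0, "wy": 0.01, "wz": -0.01}, {"dx": 0.1, "dy": 0, "dz": 0, "wx": 0, "wy": 0, "wz": 0}, {"dx": 0, "dy": 0, "dz": 0, "wx": 0, "wy": 0, "wz": 0}])

```text
time_s: 14.57
tcp_pos: [0.546, 0.1157, 0.0951]
eef_rot: [93.4, 90.0, -94.0]
contact_force: [-2.1, -1.1, 3.2]
gripper_width: 0.0459
```

```bash
python3 - <<'E'
from h import *
tgt([.5463,.1165,.088],-97.4)
E
```

```text
t 14.57 tcp [0.546  0.1157 0.0951] yaw -97.43 tiltdeg 0.05 w 0.0459 F [-2.09 -1.06  3.16] M [0.103 0.686 0.026] j6 50.4
  d [ 0.36 -0.04 -0.01] w [-0.01 -0.   -0.01]
```

Emit:
arm_command(plan=[{"dx": 0.1, "dy": 0, "dz": 0, "wx": 0, "wy": 0, "wz": 0}, {"dx": 0.1, "dy": 0, "dz": 0, "wx": 0, "wy": 0, "wz": 0}, {"dx": 0, "dy": 0, "dz": 0, "wx": 0, "wy": 0, "wz": 0}])

```text
time_s: 14.82
tcp_pos: [0.5462, 0.1158, 0.0922]
eef_rot: [152.0, 89.9, -35.4]
contact_force: [-3.2, 0.2, 4.6]
gripper_width: 0.0457
```

```bash
python3 - <<'E'
from h import *
tgt([.5463,.1165,.088],-97.4)
E
```

```text
t 14.82 tcp [0.5462 0.1158 0.0922] yaw -97.39 tiltdeg 0.06 w 0.0457 F [-3.23  0.15  4.56] M [ 0.074  1.125 -0.012] j6 50.5
  d [ 0.21 -0.04 -0.  ] w [ 0.   -0.01 -0.01]
```

Emit:
arm_command(plan=[{"dx": 0.12, "dy": 0, "dz": 0.04, "wx": 0, "wy": 0, "wz": 0}, {"dx": 0.12, "dy": 0, "dz": 0.03, "wx": 0, "wy": 0, "wz": 0}, {"dx": 0.1, "dy": 0, "dz": 0, "wx": 0, "wy": 0, "wz": 0}])

```text
time_s: 15.07
tcp_pos: [0.5464, 0.1157, 0.0878]
eef_rot: [177.4, 89.7, -10.0]
contact_force: [-11.1, 1.8, 30.2]
gripper_width: 0.0461
```

```bash
python3 - <<'E'
from h import *
tgt([.5463,.1165,.088],-97.4)
E
```

```text
t 15.07 tcp [0.5464 0.1157 0.0878] yaw -97.33 tiltdeg 0.26 w 0.0461 F [-11.14   1.83  30.24] M [ 0.283  4.914 -0.059] j6 50.3
  d [-0.01 -0.04  0.01] w [ 0.01 -0.06 -0.  ]
```

Emit:
arm_command(plan=[{"dx": 0.1, "dy": 0, "dz": 0, "wx": 0, "wy": 0, "wz": 0}, {"dx": 0.1, "dy": 0, "dz": 0, "wx": 0, "wy": 0, "wz": 0}])

```text
time_s: 15.23
tcp_pos: [0.5464, 0.1158, 0.0878]
eef_rot: [176.1, 89.7, -11.1]
contact_force: [-9.9, 0.6, 22.5]
gripper_width: 0.0457
```

```bash
python3 - <<'E'
from h import *
tgt([.5463,.1165,.088],-97.4)
E
```

```text
t 15.23 tcp [0.5464 0.1158 0.0878] yaw -97.26 tiltdeg 0.33 w 0.0457 F [-9.89  0.63 22.51] M [ 0.104  4.207 -0.061] j6 50.3
  d [-0.01 -0.04  0.01] w [ 0.03 -0.07 -0.  ]
```

Emit:
arm_command(plan=[{"dx": 0.08, "dy": 0, "dz": 0.02, "wx": 0, "wy": -0.05, "wz": 0}, {"dx": 0.08, "dy": 0, "dz": 0.01, "wx": 0, "wy": 0, "wz": 0}, {"dx": 0.08, "dy": 0, "dz": 0, "wx": 0, "wy": 0, "wz": 0}, {"dx": 0.08, "dy": 0, "dz": 0, "wx": 0, "wy": 0, "wz": 0}, {"dx": 0.08, "dy": 0, "dz": 0, "wx": 0, "wy": 0, "wz": 0}, {"dx": 0.08, "dy": 0, "dz": 0, "wx": 0, "wy": 0, "wz": 0}])

```text
time_s: 15.73
tcp_pos: [0.5464, 0.1157, 0.0879]
eef_rot: [-175.3, 89.6, -2.4]
contact_force: [-7.4, 0.5, 15.8]
gripper_width: 0.0459
```

Emit:
arm_command(plan=[{"dx": 0.08, "dy": 0, "dz": 0, "wx": 0, "wy": 0, "wz": 0}, {"dx": 0.08, "dy": 0, "dz": 0, "wx": 0, "wy": 0, "wz": 0}, {"dx": 0.08, "dy": 0, "dz": 0, "wx": 0, "wy": 0, "wz": 0}, {"dx": 0.08, "dy": 0, "dz": 0, "wx": 0, "wy": 0, "wz": 0}, {"dx": 0.08, "dy": 0, "dz": 0, "wx": 0, "wy": 0, "wz": 0}, {"dx": 0.08, "dy": 0, "dz": 0, "wx": 0, "wy": 0, "wz": 0}])

```text
time_s: 16.23
tcp_pos: [0.5465, 0.1158, 0.0879]
eef_rot: [-174.0, 89.4, -1.0]
contact_force: [-7.1, -0.6, 16.5]
gripper_width: 0.0456
```

```bash
python3 - <<'E'
from h import *
tgt([.5463,.1165,.096],-97.4)
im,d=r.capture('scene'); cv2.imwrite('pics/s11.png',cv2.resize(im[210:390,170:340,::-1],None,fx=3.3,fy=3.3,interpolation=3))
E
```

```text
t 16.23 tcp [0.5465 0.1158 0.0879] yaw -96.99 tiltdeg 0.61 w 0.0456 F [-7.07 -0.62 16.49] M [ 0.022  3.335 -0.144] j6 50.4
  d [-0.41 -0.04  0.01] w [ 0.09 -0.13  0.01]
```

View pics/s11.png

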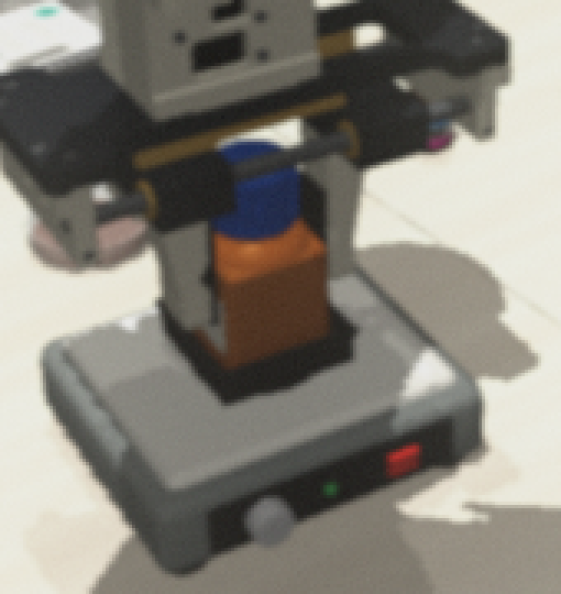

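Emit:
arm_command(plan=[{"dx": -0.12, "dy": 0, "dz": 0, "wx": 0.05, "wy": -0.1, "wz": 0}, {"dx": -0.12, "dy": 0, "dz": 0, "wx": 0.02, "wy": 0, "wz": 0}, {"dx": -0.12, "dy": 0, "dz": 0, "wx": 0, "wy": 0, "wz": 0}, {"dx": 0, "dy": 0, "dz": 0, "wx": 0, "wy": 0, "wz": 0}])

```text
time_s: 16.62
tcp_pos: [0.5472, 0.116, 0.0971]
eef_rot: [-154.8, 89.7, 17.9]
contact_force: [-0.3, -0.1, -3.0]
gripper_width: 0.0457
```

```bash
python3 - <<'E'
from h import *
tgt([.5463,.1165,.096],-97.4)
E
```

```text
t 16.62 tcp [0.5472 0.116  0.0971] yaw -97.27 tiltdeg 0.31 w 0.0457 F [-0.29 -0.12 -2.98] M [ 0.022 -0.008  0.001] j6 50.6
  d [ 0.06 -0.02  0.05] w [ 0.03 -0.06  0.03]
```

Emit:
arm_command(plan=[{"dx": 0.07, "dy": 0, "dz": 0, "wx": 0, "wy": -0.06, "wz": 0.03}, {"dx": 0, "dy": 0, "dz": 0, "wx": 0, "wy": 0, "wz": 0}])

```text
time_s: 16.78
tcp_pos: [0.5471, 0.116, 0.0953]
eef_rot: [32.1, 90.0, -155.2]
contact_force: [-1.5, -0.8, 2.2]
gripper_width: 0.0459
```

Emit:
arm_command(plan=[{"dx": 0, "dy": 0, "dz": 0, "wx": 0, "wy": 0, "wz": 0}, {"dx": 0, "dy": 0, "dz": 0, "wx": 0, "wy": 0, "wz": 0}, {"dx": 0, "dy": 0, "dz": 0, "wx": 0, "wy": 0, "wz": 0}, {"dx": 0, "dy": 0, "dz": 0, "wx": 0, "wy": 0, "wz": 0}], fingers=-0.4)

```text
time_s: 17.12
tcp_pos: [0.5477, 0.1162, 0.0945]
eef_rot: [82.1, 90.0, -105.2]
contact_force: [-0.2, 0.3, 0.2]
gripper_width: 0.0605
```

```bash
python3 - <<'E'
from h import *
tgt([.5505,.1165,.137],-97.4)
E
```

```text
t 17.12 tcp [0.5477 0.1162 0.0945] yaw -97.26 tiltdeg 0.02 w 0.0605 F [-0.17  0.31  0.23] M [-0.021 -0.032 -0.037] j6 50.7
  d [-2.13 -0.03 -0.14] w [ 0.03  0.   -0.  ]
```

Emit:
arm_command(plan=[{"dx": -0.4, "dy": 0, "dz": 0, "wx": 0, "wy": 0, "wz": 0}, {"dx": -0.5, "dy": 0, "dz": -0.04, "wx": 0, "wy": 0, "wz": 0}, {"dx": -0.5, "dy": 0, "dz": -0.05, "wx": 0, "wy": 0, "wz": 0}, {"dx": -0.5, "dy": 0, "dz": -0.05, "wx": 0, "wy": 0, "wz": 0}, {"dx": -0.1, "dy": 0, "dz": 0, "wx": 0, "wy": 0, "wz": 0}, {"dx": 0, "dy": 0, "dz": 0, "wx": 0, "wy": 0, "wz": 0}, {"dx": 0, "dy": 0, "dz": 0, "wx": 0, "wy": 0, "wz": 0}])

```text
time_s: 17.7
tcp_pos: [0.5519, 0.1163, 0.1409]
eef_rot: [-155.3, 89.8, 17.5]
contact_force: [0.3, 0.0, -0.7]
gripper_width: 0.0614
```

```bash
python3 - <<'E'
from h import *
tgt([.5505,.1162,.137],-97.4)
im,d=r.capture('scene'); cv2.imwrite('pics/s12.png',cv2.resize(im[210:390,170:340,::-1],None,fx=3.3,fy=3.3,interpolation=3))
E
sed -i 's/200,297/200,330/; s/p\[2\]-.036,p\[2\]-.036+.0885/.06,.1485/; s/215,275/222,268/' f.py; python3 f.py | tail -4
```

```text
t 17.7 tcp [0.5519 0.1163 0.1409] yaw -97.24 tiltdeg 0.19 w 0.0614 F [ 0.29  0.   -0.67] M [ 0.04   0.018 -0.019] j6 50.9
  d [0.19 0.01 0.07] w [ 0.04 -0.04  0.02]
now tcp j,z -0.18484668678517904 -0.5328190898137021
face mode z -0.5089950189523185 med near -0.5090668987760946 j range [-0.2092642  -0.16777356] 806
cap z pct [0.1244 0.1425 0.1488] mean [0.5421 0.1241 0.1401]
cap axis [0.55143046 0.11709632] j -0.1856322821907669 z -0.5322854075685518 337
```

View pics/s12.png

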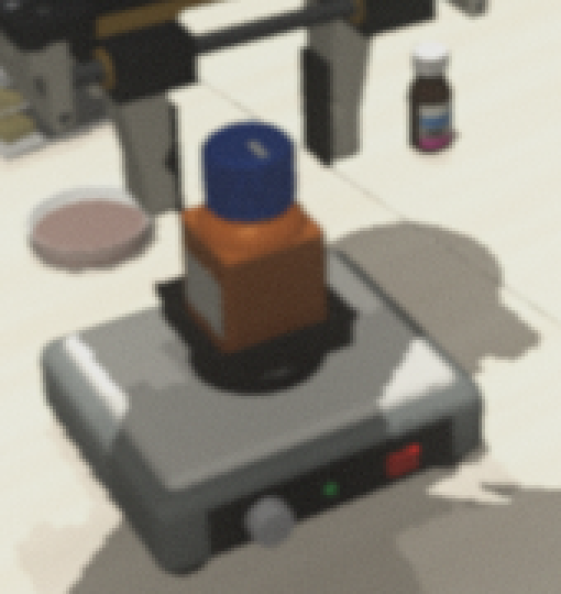

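Emit:
arm_command(plan=[{"dx": 0.1, "dy": 0, "dz": 0.0, "wx": 0, "wy": -0.04, "wz": 0.02}, {"dx": 0.1, "dy": 0, "dz": 0.02, "wx": 0, "wy": 0, "wz": 0}, {"dx": 0, "dy": 0, "dz": 0, "wx": 0, "wy": 0, "wz": 0}])

```text
time_s: 18.05
tcp_pos: [0.5504, 0.1159, 0.1348]
eef_rot: [32.4, 89.8, -154.9]
contact_force: [-0.8, -1.1, -0.1]
gripper_width: 0.0613
```

Emit:
arm_command(plan=[{"dx": 0, "dy": 0, "dz": 0, "wx": 0, "wy": 0, "wz": 0}, {"dx": 0, "dy": 0, "dz": 0, "wx": 0, "wy": 0, "wz": 0}, {"dx": 0, "dy": 0, "dz": 0, "wx": 0, "wy": 0, "wz": 0}, {"dx": 0, "dy": 0, "dz": 0, "wx": 0, "wy": 0, "wz": 0}, {"dx": 0, "dy": 0, "dz": 0, "wx": 0, "wy": 0, "wz": 0}, {"dx": 0, "dy": 0, "dz": 0, "wx": 0, "wy": 0, "wz": 0}], fingers=1, force=25)

```text
time_s: 18.55
tcp_pos: [0.5498, 0.1157, 0.1334]
eef_rot: [33.9, 89.6, -153.3]
contact_force: [-0.1, -0.2, -0.2]
gripper_width: 0.0351
```

```bash
python3 - <<'E'
from h import *
tgt([.5513,.1162,.137],-97.4)
E
```

```text
t 18.55 tcp [0.5498 0.1157 0.1334] yaw -97.25 tiltdeg 0.36 w 0.0351 F [-0.13 -0.19 -0.22] M [0.037 0.055 0.008] j6 51.0
  d [-0.18 -0.04 -0.07] w [ 0.03  0.06 -0.04]
```

Emit:
arm_command(plan=[{"dx": 0, "dy": 0, "dz": 0, "wx": 0, "wy": 0.06, "wz": -0.04}, {"dx": 0, "dy": 0, "dz": 0, "wx": 0, "wy": 0, "wz": 0}, {"dx": -0.1, "dy": 0, "dz": -0.04, "wx": 0, "wy": 0, "wz": 0}, {"dx": -0.1, "dy": 0, "dz": -0.02, "wx": 0, "wy": 0, "wz": 0}, {"dx": -0.06, "dy": 0, "dz": 0, "wx": 0, "wy": 0, "wz": 0}, {"dx": 0, "dy": 0, "dz": 0, "wx": 0, "wy": 0, "wz": 0}], fingers=-0.1)

```text
time_s: 19.05
tcp_pos: [0.5512, 0.1155, 0.1394]
eef_rot: [-156.8, 90.0, 16.0]
contact_force: [-0.5, -0.7, 0.3]
gripper_width: 0.0478
```

```bash
python3 - <<'E'
from h import *
tgt([.5513,.1162,.138],-97.4)
E
python3 f.py | tail -4
```

```text
t 19.05 tcp [0.5512 0.1155 0.1394] yaw -97.25 tiltdeg 0.04 w 0.0478 F [-0.47 -0.67  0.35] M [-0.032  0.031  0.021] j6 51.0
  d [ 0.07 -0.04  0.  ] w [ 0.03 -0.01  0.  ]
now tcp j,z -0.18406177096113208 -0.53225541920108
face mode z -0.5090651066059393 med near -0.5091476689331169 j range [-0.20932728 -0.16784417] 808
cap z pct [0.1245 0.1423 0.1487] mean [0.5425 0.1242 0.14  ]
cap axis [0.55130373 0.11702631] j -0.18562255449523724 z -0.532142110538267 358
```

Emit:
arm_command(plan=[{"dx": 0.02, "dy": -0.03, "dz": 0, "wx": 0, "wy": 0, "wz": 0}, {"dx": 0, "dy": 0, "dz": 0, "wx": 0, "wy": 0, "wz": 0}, {"dx": 0, "dy": 0, "dz": 0, "wx": 0, "wy": 0, "wz": 0}, {"dx": 0, "dy": 0, "dz": 0, "wx": 0, "wy": 0, "wz": 0}, {"dx": 0, "dy": 0, "dz": 0, "wx": 0, "wy": 0, "wz": 0}], fingers=1, force=25)

```text
time_s: 19.52
tcp_pos: [0.5513, 0.1158, 0.139]
eef_rot: [163.7, 90.0, -23.6]
contact_force: [0.2, -0.7, 1.2]
gripper_width: 0.0352
```

```bash
python3 - <<'E'
from h import *
tgt([.5513,.1162,.138],-97.4)
im,d=r.capture('scene'); cv2.imwrite('pics/s13.png',cv2.resize(im[210:390,170:340,::-1],None,fx=3.3,fy=3.3,interpolation=3))
E
```

```text
t 19.52 tcp [0.5513 0.1158 0.139 ] yaw -97.24 tiltdeg 0.04 w 0.0352 F [ 0.25 -0.69  1.25] M [-0.142  0.008  0.035] j6 50.9
  d [ 0.05 -0.02 -0.  ] w [ 0.03 -0.01 -0.  ]
```

View pics/s13.png

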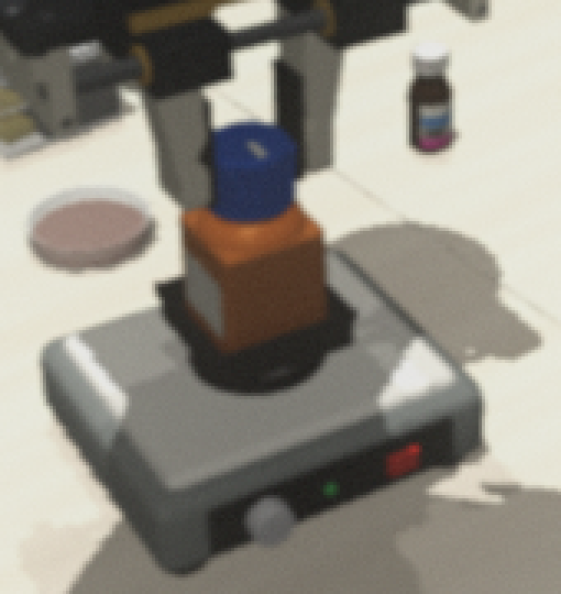

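Emit:
arm_command(plan=[{"dx": 0, "dy": 0, "dz": 0, "wx": 0.4, "wy": 0, "wz": 0}, {"dx": 0, "dy": 0, "dz": 0, "wx": 0.6, "wy": 0, "wz": 0}, {"dx": 0, "dy": 0, "dz": 0, "wx": 0.6, "wy": 0, "wz": 0}, {"dx": 0, "dy": 0, "dz": 0, "wx": 0.6, "wy": 0, "wz": 0}, {"dx": 0, "dy": 0, "dz": 0, "wx": 0.6, "wy": 0, "wz": 0}, {"dx": 0, "dy": 0, "dz": 0, "wx": 0.6, "wy": 0, "wz": 0}])

```text
time_s: 20.07
tcp_pos: [0.551, 0.116, 0.1388]
eef_rot: [-165.6, 90.0, -9.0]
contact_force: [0.6, -0.2, 0.7]
gripper_width: 0.0348
```

```bash
python3 - <<'E'
from h import *
tgt([.5513,.1158,.139],-130)
E
```

```text
t 20.07 tcp [0.551  0.116  0.1388] yaw -113.4 tiltdeg 0.01 w 0.0348 F [ 0.63 -0.23  0.65] M [-0.239 -0.099 -0.004] j6 34.8
  d [-0.01  0.   -0.02] w [ 3.62 -0.    0.  ]
```

Emit:
arm_command(plan=[{"dx": 0, "dy": 0, "dz": 0, "wx": 0.8, "wy": 0, "wz": 0}, {"dx": 0, "dy": 0, "dz": 0, "wx": 0.8, "wy": 0, "wz": 0}, {"dx": 0, "dy": 0, "dz": 0, "wx": 0.8, "wy": 0, "wz": 0}, {"dx": 0, "dy": 0, "dz": 0, "wx": 0.8, "wy": 0, "wz": 0}, {"dx": 0, "dy": 0, "dz": 0, "wx": 0.8, "wy": 0, "wz": 0}, {"dx": 0, "dy": 0, "dz": 0, "wx": 0.8, "wy": 0, "wz": 0}, {"dx": 0, "dy": 0, "dz": 0, "wx": 0.8, "wy": 0, "wz": 0}, {"dx": 0, "dy": 0, "dz": 0, "wx": 0.8, "wy": 0, "wz": 0}, {"dx": 0, "dy": 0, "dz": 0, "wx": 0.8, "wy": 0, "wz": 0}, {"dx": 0, "dy": 0, "dz": 0, "wx": 0.8, "wy": 0, "wz": 0}, {"dx": 0, "dy": 0, "dz": 0, "wx": 0.8, "wy": 0, "wz": 0}])

```text
time_s: 20.98
tcp_pos: [0.5506, 0.1154, 0.1384]
eef_rot: [120.1, 89.9, -125.6]
contact_force: [-0.6, -1.3, -0.1]
gripper_width: 0.0351
```

```bash
python3 - <<'E'
from h import *
tgt([.5513,.1158,.1385],-175)
E
```

```text
t 20.98 tcp [0.5506 0.1154 0.1384] yaw -155.69 tiltdeg 0.08 w 0.0351 F [-0.63 -1.3  -0.07] M [-0.147  0.003  0.085] j6 -7.5
  d [-0.01 -0.04  0.  ] w [ 4.21 -0.01 -0.01]
```

Emit:
arm_command(plan=[{"dx": 0, "dy": 0, "dz": 0, "wx": 0.6, "wy": 0, "wz": 0}, {"dx": 0, "dy": 0, "dz": 0, "wx": 0.6, "wy": 0, "wz": 0}, {"dx": 0, "dy": 0, "dz": 0, "wx": 0.6, "wy": 0, "wz": 0}, {"dx": 0, "dy": 0, "dz": 0, "wx": 0.6, "wy": 0, "wz": 0}, {"dx": 0, "dy": 0, "dz": 0, "wx": 0.6, "wy": 0, "wz": 0}])

```text
time_s: 21.4
tcp_pos: [0.5504, 0.1153, 0.1382]
eef_rot: [131.2, 89.9, -129.0]
contact_force: [-0.7, -0.1, 0.1]
gripper_width: 0.0354
```

```bash
python3 - <<'E'
from h import *
tgt([.5513,.1158,.1385],-175)
E
```

```text
t 21.4 tcp [0.5504 0.1153 0.1382] yaw -170.21 tiltdeg 0.11 w 0.0354 F [-0.65 -0.14  0.06] M [-0.071 -0.005  0.052] j6 -22.0
  d [-0.01 -0.05  0.02] w [ 1.05 -0.02 -0.02]
```

Emit:
arm_command(plan=[{"dx": 0, "dy": 0, "dz": 0, "wx": 0.6, "wy": 0, "wz": 0}, {"dx": 0, "dy": 0, "dz": 0, "wx": 0.6, "wy": 0, "wz": 0}, {"dx": 0, "dy": 0, "dz": 0, "wx": 0.6, "wy": 0, "wz": 0}, {"dx": 0, "dy": 0, "dz": 0, "wx": 0.6, "wy": 0, "wz": 0}])

```text
time_s: 21.73
tcp_pos: [0.5502, 0.1152, 0.1381]
eef_rot: [140.3, 89.9, -131.5]
contact_force: [0.4, -0.5, 1.7]
gripper_width: 0.0353
```

```bash
python3 - <<'E'
from h import *
tgt([.5513,.1158,.1385],-175)
E
```

```text
t 21.73 tcp [0.5502 0.1152 0.1381] yaw 178.25 tiltdeg 0.14 w 0.0353 F [ 0.37 -0.53  1.66] M [-0.059 -0.04   0.007] j6 -33.6
  d [-0.02 -0.05  0.03] w [-1.47 -0.02 -0.02]
```

Emit:
arm_command(plan=[{"dx": 0, "dy": 0, "dz": 0, "wx": 0.6, "wy": 0, "wz": 0}, {"dx": 0, "dy": 0, "dz": 0, "wx": 0.6, "wy": 0, "wz": 0}, {"dx": 0, "dy": 0, "dz": 0, "wx": 0.6, "wy": 0, "wz": 0}, {"dx": 0, "dy": 0, "dz": 0, "wx": 0.6, "wy": 0, "wz": 0}])

```text
time_s: 22.07
tcp_pos: [0.5502, 0.115, 0.138]
eef_rot: [155.6, 89.8, -127.7]
contact_force: [0.8, -1.4, -0.2]
gripper_width: 0.0347
```

```bash
python3 - <<'E'
from h import *
tgt([.5513,.1158,.1385],-175)
E
```

```text
t 22.07 tcp [0.5502 0.115  0.138 ] yaw 166.72 tiltdeg 0.16 w 0.0347 F [ 0.76 -1.4  -0.22] M [-0.614 -0.521  0.352] j6 -45.1
  d [-0.02 -0.04  0.05] w [-3.99 -0.03 -0.02]
```

Emit:
arm_command(plan=[{"dx": 0, "dy": 0, "dz": 0, "wx": 0.3, "wy": 0, "wz": 0}, {"dx": 0, "dy": 0, "dz": 0, "wx": 0.3, "wy": 0, "wz": 0}])

```text
time_s: 22.23
tcp_pos: [0.5503, 0.115, 0.138]
eef_rot: [166.7, 89.8, -119.5]
contact_force: [-0.4, 0.8, 0.5]
gripper_width: 0.0352
```

```bash
python3 - <<'E'
from h import *
tgt([.5502,.115,.138],-195)
im,d=r.capture('scene'); cv2.imwrite('pics/s14.png',cv2.resize(im[210:330,190:310,::-1],None,fx=5,fy=5,interpolation=3))
E
```

```text
t 22.23 tcp [0.5503 0.115  0.138 ] yaw 163.83 tiltdeg 0.18 w 0.0352 F [-0.38  0.79  0.49] M [0.233 0.198 0.539] j6 -48.0
  d [ 0.    0.01 -0.  ] w [-0.25 -0.04 -0.01]
```

View pics/s14.png

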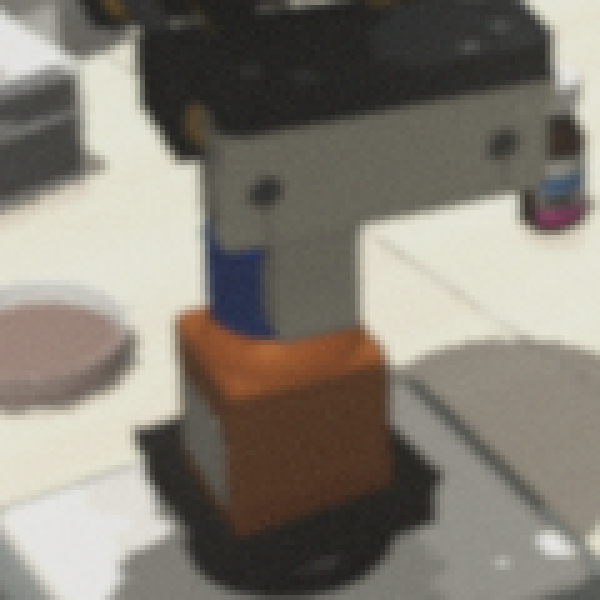

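Emit:
arm_command(plan=[{"dx": 0, "dy": 0, "dz": 0, "wx": 0.2, "wy": 0, "wz": 0}, {"dx": 0, "dy": 0, "dz": 0, "wx": 0.2, "wy": 0, "wz": 0}])

```text
time_s: 22.45
tcp_pos: [0.5503, 0.1153, 0.138]
eef_rot: [170.5, 89.8, -117.6]
contact_force: [-0.7, 0.5, 1.7]
gripper_width: 0.0351
```

```bash
python3 - <<'E'
from h import *
tgt([.5502,.115,.138],-197)
E
```

```text
t 22.45 tcp [0.5503 0.1153 0.138 ] yaw 161.94 tiltdeg 0.17 w 0.0351 F [-0.66  0.53  1.73] M [0.481 0.071 0.639] j6 -50.0
  d [ 0.    0.   -0.02] w [-0.23 -0.04 -0.01]
```

Emit:
arm_command(plan=[{"dx": 0, "dy": 0, "dz": 0, "wx": 0, "wy": 0, "wz": 0}, {"dx": 0, "dy": 0, "dz": 0, "wx": 0, "wy": 0, "wz": 0}])

```text
time_s: 22.62
tcp_pos: [0.5503, 0.1155, 0.138]
eef_rot: [170.7, 89.8, -117.4]
contact_force: [0.5, 0.1, 0.8]
gripper_width: 0.0354
```

```bash
python3 - <<'E'
from h import *
tgt([.5502,.115,.138],-197)
E
```

```text
t 22.62 tcp [0.5503 0.1155 0.138 ] yaw 161.94 tiltdeg 0.17 w 0.0354 F [0.52 0.06 0.8 ] M [ 0.042 -0.02   0.488] j6 -50.0
  d [ 0.   -0.   -0.03] w [-0.23 -0.04 -0.01]
```

```bash
cat > q.py <<'E'
from h import *
s,R=st(); print('t',round(s['time_s'],2),'tcp',s['tcp_pos'].round(4),'yaw',round(yaw(R),2),'F',s['contact_force'].round(1),'Mz',s['moment'][2].round(3),'tau6',s['joint_torque'][5].round(4),'w',round(s['gripper_width'],4))
E
python3 q.py
```

```text
t 22.62 tcp [0.5503 0.1155 0.138 ] yaw 161.94 F [0.5 0.1 0.8] Mz 0.488 tau6 -0.539 w 0.0354
```

Emit:
arm_command(plan=[{"dx": 0, "dy": 0, "dz": 0, "wx": -0.25, "wy": 0, "wz": 0}, {"dx": 0, "dy": 0, "dz": 0, "wx": 0, "wy": 0, "wz": 0}])

```text
time_s: 22.78
tcp_pos: [0.5504, 0.1155, 0.138]
eef_rot: [170.2, 89.8, -116.6]
contact_force: [-0.8, 1.1, 1.2]
gripper_width: 0.0351
```

```bash
python3 q.py
```

```text
t 22.78 tcp [0.5504 0.1155 0.138 ] yaw 163.21 F [-0.8  1.1  1.2] Mz 0.152 tau6 0.0305 w 0.0351
```

Emit:
arm_command(plan=[{"dx": 0, "dy": 0, "dz": 0, "wx": -0.25, "wy": 0, "wz": 0}, {"dx": 0, "dy": 0, "dz": 0, "wx": 0, "wy": 0, "wz": 0}])

```text
time_s: 22.95
tcp_pos: [0.5503, 0.1153, 0.138]
eef_rot: [165.9, 89.8, -119.6]
contact_force: [-0.2, -0.5, 0.1]
gripper_width: 0.0354
```

```bash
python3 q.py
```

```text
t 22.95 tcp [0.5503 0.1153 0.138 ] yaw 164.44 F [-0.2 -0.5  0.1] Mz 0.014 tau6 0.2665 w 0.0354
```

Emit:
arm_command(plan=[{"dx": 0, "dy": 0, "dz": 0, "wx": -0.25, "wy": 0, "wz": 0}, {"dx": 0, "dy": 0, "dz": 0, "wx": 0, "wy": 0, "wz": 0}])

```text
time_s: 23.12
tcp_pos: [0.5504, 0.1152, 0.138]
eef_rot: [162.8, 89.8, -121.5]
contact_force: [-0.2, 0.4, 0.3]
gripper_width: 0.0351
```

```bash
python3 q.py
```

```text
t 23.12 tcp [0.5504 0.1152 0.138 ] yaw 165.68 F [-0.2  0.4  0.3] Mz -0.006 tau6 0.258 w 0.0351
```

Emit:
arm_command(plan=[{"dx": 0, "dy": 0, "dz": 0, "wx": -0.25, "wy": 0, "wz": 0}, {"dx": 0, "dy": 0, "dz": 0, "wx": 0, "wy": 0, "wz": 0}])

```text
time_s: 23.28
tcp_pos: [0.5504, 0.1152, 0.138]
eef_rot: [161.2, 89.9, -121.9]
contact_force: [0.6, 0.2, 0.5]
gripper_width: 0.0351
```

```bash
python3 q.py
```

```text
t 23.28 tcp [0.5504 0.1152 0.138 ] yaw 166.93 F [0.6 0.2 0.5] Mz -0.015 tau6 0.2576 w 0.0351
```

Emit:
arm_command(plan=[{"dx": 0, "dy": 0, "dz": 0, "wx": -0.25, "wy": 0, "wz": 0}, {"dx": 0, "dy": 0, "dz": 0, "wx": 0, "wy": 0, "wz": 0}])

```text
time_s: 23.45
tcp_pos: [0.5504, 0.1151, 0.138]
eef_rot: [159.0, 89.9, -122.8]
contact_force: [0.3, -0.0, -0.4]
gripper_width: 0.035
```

```bash
python3 q.py
```

```text
t 23.45 tcp [0.5504 0.1151 0.138 ] yaw 168.19 F [ 0.3 -0.  -0.4] Mz 0.042 tau6 0.2591 w 0.035
```

Emit:
arm_command(plan=[{"dx": 0, "dy": 0, "dz": 0, "wx": -0.25, "wy": 0, "wz": 0}, {"dx": 0, "dy": 0, "dz": 0, "wx": 0, "wy": 0, "wz": 0}])

```text
time_s: 23.62
tcp_pos: [0.5504, 0.1152, 0.138]
eef_rot: [159.1, 89.9, -121.4]
contact_force: [0.2, -0.5, 0.3]
gripper_width: 0.0354
```

```bash
python3 q.py
```

```text
t 23.62 tcp [0.5504 0.1152 0.138 ] yaw 169.47 F [ 0.2 -0.5  0.3] Mz 0.007 tau6 0.26 w 0.0354
```

Emit:
arm_command(plan=[{"dx": 0, "dy": 0, "dz": 0, "wx": -0.25, "wy": 0, "wz": 0}, {"dx": 0, "dy": 0, "dz": 0, "wx": 0, "wy": 0, "wz": 0}])

```text
time_s: 23.78
tcp_pos: [0.5504, 0.1152, 0.138]
eef_rot: [158.3, 89.9, -120.9]
contact_force: [0.9, -0.2, 0.7]
gripper_width: 0.0349
```

```bash
python3 q.py
```

```text
t 23.78 tcp [0.5504 0.1152 0.138 ] yaw 170.74 F [ 0.9 -0.2  0.7] Mz 0.029 tau6 0.2604 w 0.0349
```

Emit:
arm_command(plan=[{"dx": 0, "dy": 0, "dz": 0, "wx": -0.25, "wy": 0, "wz": 0}, {"dx": 0, "dy": 0, "dz": 0, "wx": 0, "wy": 0, "wz": 0}])

```text
time_s: 23.95
tcp_pos: [0.5504, 0.1151, 0.138]
eef_rot: [157.4, 89.9, -120.6]
contact_force: [0.3, 0.5, 0.9]
gripper_width: 0.0354
```

```bash
python3 q.py
```

```text
t 23.95 tcp [0.5504 0.1151 0.138 ] yaw 172.02 F [0.3 0.5 0.9] Mz -0.027 tau6 0.2605 w 0.0354
```

Emit:
arm_command(plan=[{"dx": 0, "dy": 0, "dz": 0, "wx": -0.25, "wy": 0, "wz": 0}, {"dx": 0, "dy": 0, "dz": 0, "wx": 0, "wy": 0, "wz": 0}])

```text
time_s: 24.12
tcp_pos: [0.5505, 0.1151, 0.138]
eef_rot: [157.7, 89.9, -119.0]
contact_force: [-1.1, -0.1, 0.1]
gripper_width: 0.0354
```

```bash
python3 q.py
```

```text
t 24.12 tcp [0.5505 0.1151 0.138 ] yaw 173.29 F [-1.1 -0.1  0.1] Mz -0.002 tau6 0.2605 w 0.0354
```

Emit:
arm_command(plan=[{"dx": 0, "dy": 0, "dz": 0, "wx": -0.25, "wy": 0, "wz": 0}, {"dx": 0, "dy": 0, "dz": 0, "wx": 0, "wy": 0, "wz": 0}])

```text
time_s: 24.28
tcp_pos: [0.5504, 0.1151, 0.138]
eef_rot: [155.0, 89.9, -120.4]
contact_force: [-0.6, -1.0, -0.3]
gripper_width: 0.0349
```

```bash
python3 q.py
```

```text
t 24.28 tcp [0.5504 0.1151 0.138 ] yaw 174.56 F [-0.6 -1.  -0.3] Mz -0.063 tau6 0.3009 w 0.0349
```

Emit:
arm_command(plan=[{"dx": 0, "dy": 0, "dz": 0, "wx": -0.25, "wy": 0, "wz": 0}, {"dx": 0, "dy": 0, "dz": 0, "wx": 0, "wy": 0, "wz": 0}])

```text
time_s: 24.45
tcp_pos: [0.5505, 0.1151, 0.138]
eef_rot: [154.4, 89.9, -119.8]
contact_force: [0.1, -0.4, 0.6]
gripper_width: 0.0351
```

```bash
python3 q.py
```

```text
t 24.45 tcp [0.5505 0.1151 0.138 ] yaw 175.83 F [ 0.1 -0.4  0.6] Mz -0.043 tau6 0.2985 w 0.0351
```

Emit:
arm_command(plan=[{"dx": 0, "dy": 0, "dz": 0, "wx": -0.25, "wy": 0, "wz": 0}, {"dx": 0, "dy": 0, "dz": 0, "wx": 0, "wy": 0, "wz": 0}])

```text
time_s: 24.62
tcp_pos: [0.5505, 0.1152, 0.138]
eef_rot: [153.3, 89.9, -119.6]
contact_force: [0.1, -0.8, -0.5]
gripper_width: 0.035
```

```bash
python3 q.py
```

```text
t 24.62 tcp [0.5505 0.1152 0.138 ] yaw 177.1 F [ 0.1 -0.8 -0.5] Mz -0.038 tau6 0.2984 w 0.035
```

Emit:
arm_command(plan=[{"dx": 0, "dy": 0, "dz": 0, "wx": -0.5, "wy": 0, "wz": 0}, {"dx": 0, "dy": 0, "dz": 0, "wx": 0, "wy": 0, "wz": 0}])

```text
time_s: 24.78
tcp_pos: [0.5505, 0.1152, 0.1381]
eef_rot: [151.7, 89.9, -118.8]
contact_force: [0.5, 0.5, -0.5]
gripper_width: 0.0348
```

```bash
python3 q.py
```

```text
t 24.78 tcp [0.5505 0.1152 0.1381] yaw 179.49 F [ 0.5  0.5 -0.5] Mz -0.057 tau6 0.6125 w 0.0348
```

Emit:
arm_command(plan=[{"dx": 0, "dy": 0, "dz": 0, "wx": -0.5, "wy": 0, "wz": 0}, {"dx": 0, "dy": 0, "dz": 0, "wx": 0, "wy": 0, "wz": 0}])

```text
time_s: 24.95
tcp_pos: [0.5505, 0.1152, 0.1381]
eef_rot: [149.4, 89.9, -118.9]
contact_force: [1.0, -0.5, 0.9]
gripper_width: 0.0351
```

```bash
python3 q.py
```

```text
t 24.95 tcp [0.5505 0.1152 0.1381] yaw -178.25 F [ 1.  -0.5  0.9] Mz -0.021 tau6 0.663 w 0.0351
```

Emit:
arm_command(plan=[{"dx": -0.002, "dy": 0, "dz": 0, "wx": -0.7, "wy": 0, "wz": 0}, {"dx": -0.002, "dy": 0, "dz": 0, "wx": -0.7, "wy": 0, "wz": 0}, {"dx": -0.002, "dy": 0, "dz": 0, "wx": -0.7, "wy": 0, "wz": 0}, {"dx": -0.002, "dy": 0, "dz": 0, "wx": -0.7, "wy": 0, "wz": 0}, {"dx": -0.002, "dy": 0, "dz": 0, "wx": -0.7, "wy": 0, "wz": 0}, {"dx": -0.002, "dy": 0, "dz": 0, "wx": -0.7, "wy": 0, "wz": 0}, {"dx": -0.002, "dy": 0, "dz": 0, "wx": -0.7, "wy": 0, "wz": 0}, {"dx": -0.002, "dy": 0, "dz": 0, "wx": -0.7, "wy": 0, "wz": 0}, {"dx": -0.002, "dy": 0, "dz": 0, "wx": -0.7, "wy": 0, "wz": 0}, {"dx": -0.002, "dy": 0, "dz": 0, "wx": -0.7, "wy": 0, "wz": 0}])

```text
time_s: 25.78
tcp_pos: [0.5507, 0.1153, 0.1384]
eef_rot: [122.2, 89.9, -113.8]
contact_force: [-0.5, 0.7, 0.5]
gripper_width: 0.0347
```

```bash
python3 q.py
```

```text
t 25.78 tcp [0.5507 0.1153 0.1384] yaw -146.02 F [-0.5  0.7  0.5] Mz -0.077 tau6 -1.0563 w 0.0347
```

Emit:
arm_command(plan=[{"dx": -0.002, "dy": 0, "dz": 0, "wx": -0.7, "wy": 0, "wz": 0}, {"dx": -0.002, "dy": 0, "dz": 0, "wx": -0.7, "wy": 0, "wz": 0}, {"dx": -0.002, "dy": 0, "dz": 0, "wx": -0.7, "wy": 0, "wz": 0}, {"dx": -0.002, "dy": 0, "dz": 0, "wx": -0.7, "wy": 0, "wz": 0}, {"dx": -0.002, "dy": 0, "dz": 0, "wx": -0.7, "wy": 0, "wz": 0}, {"dx": -0.002, "dy": 0, "dz": 0, "wx": -0.7, "wy": 0, "wz": 0}, {"dx": -0.002, "dy": 0, "dz": 0, "wx": -0.7, "wy": 0, "wz": 0}, {"dx": -0.002, "dy": 0, "dz": 0, "wx": -0.7, "wy": 0, "wz": 0}, {"dx": -0.002, "dy": 0, "dz": 0, "wx": -0.7, "wy": 0, "wz": 0}, {"dx": -0.002, "dy": 0, "dz": 0, "wx": -0.7, "wy": 0, "wz": 0}, {"dx": -0.002, "dy": 0, "dz": 0, "wx": -0.7, "wy": 0, "wz": 0}, {"dx": -0.002, "dy": 0, "dz": 0, "wx": -0.4, "wy": 0, "wz": 0}, {"dx": -0.002, "dy": 0, "dz": 0, "wx": 0, "wy": 0, "wz": 0}])

```text
time_s: 26.87
tcp_pos: [0.5508, 0.1155, 0.1389]
eef_rot: [81.4, 89.9, -117.1]
contact_force: [0.2, -1.4, -0.0]
gripper_width: 0.0353
```

```bash
python3 q.py
```

```text
t 26.87 tcp [0.5508 0.1155 0.1389] yaw -108.47 F [ 0.2 -1.4 -0. ] Mz 0.012 tau6 0.6801 w 0.0353
```

Emit:
arm_command(plan=[{"dx": -0.002, "dy": 0, "dz": 0, "wx": -0.6, "wy": 0, "wz": 0}, {"dx": -0.002, "dy": 0, "dz": 0, "wx": -0.6, "wy": 0, "wz": 0}, {"dx": -0.002, "dy": 0, "dz": 0, "wx": -0.6, "wy": 0, "wz": 0}, {"dx": 0, "dy": 0, "dz": 0, "wx": -0.5, "wy": 0, "wz": 0}, {"dx": 0, "dy": 0, "dz": 0, "wx": 0, "wy": 0, "wz": 0}, {"dx": 0, "dy": 0, "dz": 0, "wx": 0, "wy": 0, "wz": 0}])

```text
time_s: 27.37
tcp_pos: [0.5508, 0.1157, 0.139]
eef_rot: [66.3, 89.9, -122.2]
contact_force: [0.2, 0.2, 0.4]
gripper_width: 0.0351
```

```bash
python3 q.py; python3 - <<'E'
from h import *
for n,(a,b,c,d_) in {'scene':(210,390,170,340),'top':(210,330,170,330)}.items():
    im,d=r.capture(n); cv2.imwrite(f'pics/{n}15.png',cv2.resize(im[a:b,c:d_,::-1],None,fx=3.3,fy=3.3,interpolation=3))
E
```

```text
t 27.37 tcp [0.5508 0.1157 0.139 ] yaw -98.42 F [0.2 0.2 0.4] Mz 0.025 tau6 0.2001 w 0.0351
```

View pics/scene15.png

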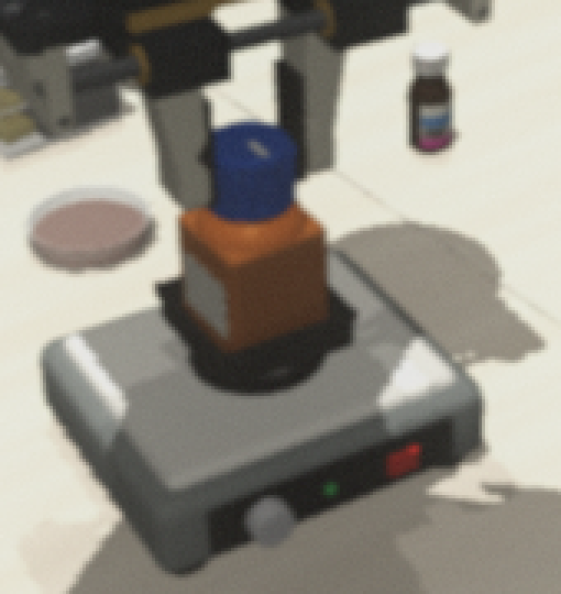

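Emit:
arm_command(plan=[{"dx": 0, "dy": 0, "dz": 0, "wx": -0.25, "wy": 0, "wz": 0}, {"dx": 0, "dy": 0, "dz": 0, "wx": -0.25, "wy": 0, "wz": 0}, {"dx": 0, "dy": 0, "dz": 0, "wx": 0, "wy": 0, "wz": 0}, {"dx": 0, "dy": 0, "dz": 0, "wx": 0, "wy": 0, "wz": 0}, {"dx": 0, "dy": 0, "dz": 0, "wx": 0, "wy": 0, "wz": 0}])

```text
time_s: 27.88
tcp_pos: [0.5508, 0.1157, 0.139]
eef_rot: [62.9, 89.9, -123.1]
contact_force: [-0.1, 0.4, 1.5]
gripper_width: 0.0356
```

```bash
python3 q.py; python3 - <<'E'
from h import *
im,d=r.capture('scene'); cv2.imwrite('pics/s16.png',cv2.resize(im[240:280,225:270,::-1],None,fx=14,fy=14,interpolation=3))
s,R=st(); p=s['tcp_pos']
# nest height from depth now vs start
d0=np.load('scene0.npy'); v,u=np.indices(d.shape); m=(v>275)&(v<345)&(u>205)&(u<295)
for dd in (d0,d):
    mm=m&(dd>0); I=im.astype(int); Q=unproj('scene',np.c_[u[mm],v[mm]],dd[mm]); c=I[mm].max(1)<70
    q=Q[c&(Q[:,2]>.05)&(Q[:,2]<.085)]; print('nest rim z',np.percentile(q[:,2],[50,90,95,98]).round(4),len(q))
# mark: bright pixels on cap
I=im.astype(int); mk=(I[...,0]>110)&(u>230)&(u<262)&(v>245)&(v<262)
print('mark px',np.c_[u[mk],v[mk]].tolist()[:20])
E
```

```text
t 27.88 tcp [0.5508 0.1157 0.139 ] yaw -96.06 F [-0.1  0.4  1.5] Mz -0.035 tau6 0.0699 w 0.0356
nest rim z [0.0652 0.0722 0.0727 0.0731] 748
nest rim z [0.0665 0.0724 0.0731 0.0736] 746
mark px [[234, 246], [235, 246], [236, 246], [237, 246], [238, 246], [239, 246], [240, 246], [241, 246], [242, 246], [243, 246], [244, 246], [245, 246], [246, 246], [247, 246], [248, 246], [249, 246], [250, 246], [251, 246], [252, 246], [253, 246]]
```

View pics/s16.png

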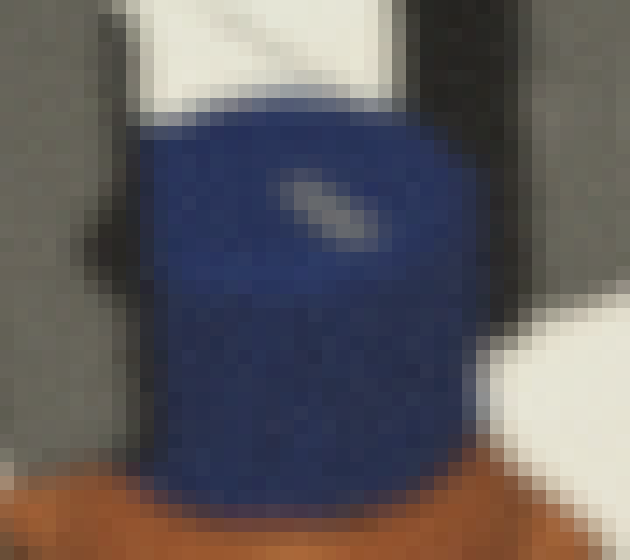

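```bash
python3 q.py; python3 - <<'E'
from h import *
print(r.close_job())
E
```

```text
t 27.93 tcp [0.5508 0.1157 0.139 ] yaw -96.07 F [-0.5 -0.8  0.8] Mz -0.077 tau6 0.0475 w 0.0349
the job is handed in; nothing more can be done
None
```

I stood the amber bottle in the nest, pressed it down, tightened the cap to its stop and backed it off a quarter turn. I handed the job in at 27.9 s, still gripping the cap.

- **Press:** I held the nest fully down for about 1.2 s with 16–30 N on the wrist, and it came back up when released. While letting it up I raised the bottle about 1 mm too far, then set it back before opening the gripper.
- **Tightening:** I turned the cap clockwise until the torque rose from about 0.06 to over 0.5 N m, which I took as the hard stop.
- **Backing off:** On the way back the bottle turned about 10° in the nest before the thread began to move. That is a little more than the 8° the text implies. I counted 90° from where the thread torque appeared, near tool yaw 174°, and stopped at −96°.
- **Last checks:** The nest rim was at the same height as at the start, within about 1 mm. Vertical force was about 1 N, and the last picture showed the bottle in the nest and the cap gripped. The dish and vial looked unmoved in the last wider view, but I did not check the flask or the green and yellow bottles after the lift.

Two things are uncertain:

- **Cap angle:** The quarter turn rests on torque and tool angle, good to about 2°. The white index mark was too coarse to confirm it.
- **Camera agreement:** The two cameras disagreed by about 5 mm sideways. I used the scene camera, corrected against where it saw the fingers, and that fitted the grasp and the nest.

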